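# Lay out bending mandrels in order of diameter

## Task

The coated panels are bent over one mandrel after another, thickest first, so set the rack up for the test: lay the four loose steel mandrels in the V-rests on the rail in order of diameter, the thickest next to the upright end-stop plate and thinner and thinner toward the open end of the rail, one to each rest. Each must lie fully down in both V's of its rest with its hexagonal heads outside them; set them down, do not drop them.

Things in the scene. Friction and masses are not known exactly. Their poses are not given: they have to be found in the camera images.
- mandrel_32: Loose steel mandrel, the thickest: round bar 32 mm in diameter, 120 mm long overall, with a 12 mm long hexagonal head at each end (38 mm across flats; round part between heads 96 mm), about 0.4 kg. Origin at its middle on its axis; x along the bar, both ends alike. Starts lying on the worktop on its heads, axis 19 mm up.
- mandrel_25: Loose steel mandrel, the second thickest: round bar 25 mm in diameter, 120 mm long overall, with a 12 mm long hexagonal head at each end (31 mm across flats; round part between heads 96 mm), about 0.28 kg. Origin at its middle on its axis; x along the bar, both ends alike. Starts lying on the worktop on its heads, axis 15.5 mm up.
- mandrel_16: Loose steel mandrel, the third thickest: round bar 16 mm in diameter, 120 mm long overall, with a 12 mm long hexagonal head at each end (22 mm across flats; round part between heads 96 mm), about 0.15 kg. Origin at its middle on its axis; x along the bar, both ends alike. Starts lying on the worktop on its heads, axis 11 mm up.
- mandrel_10: Loose steel mandrel, the thinnest: round bar 10 mm in diameter, 120 mm long overall, with a 12 mm long hexagonal head at each end (16 mm across flats; round part between heads 96 mm), about 0.09 kg. Origin at its middle on its axis; x along the bar, both ends alike. Starts lying on the worktop on its heads, axis 8 mm up.
- rest_1: Leftmost (+y) of four identical fixed rests on a rail, 63 mm apart: 84x36x6 mm base with two grey upright V's, 6 mm thick, 35 mm either side of its middle (64 mm gap for fingers). Origin: middle of base underside, 20 mm above worktop; x along a seated bar, y along the rail. V's: 90 degrees, bottom 18 mm, tips 39 mm above origin. Seated bar's axis is 18 mm + 0.71 x diameter above origin.
- rest_2: Second rest from the left (+y) on the rail, same as rest_1: origin at the middle of its base's underside, x along a seated bar, y along the rail. The bar's round part lies in both V's, the heads outside them, with 10 mm of play either way along the bar.
- rest_3: Third rest from the left (+y) on the rail, same as rest_1: origin at the middle of its base's underside, x along a seated bar, y along the rail. The bar's round part lies in both V's, the heads outside them, with 10 mm of play either way along the bar.
- rest_4: Fourth (rightmost) rest from the left (+y) on the rail, same as rest_1: origin at the middle of its base's underside, x along a seated bar, y along the rail. The bar's round part lies in both V's, the heads outside them, with 10 mm of play either way along the bar.
- end_stop: Fixed upright steel plate (40 x 8 mm, 46 mm high) closing one end of the rail, the left or the right; the other, open end has only a low black cap level with the rail (20 mm high). About 54 mm from the middle of the nearest rest. Origin: centre of its underside, on the worktop.

How it is judged:
At the end, for the whole second after the job is handed in: Counting from the end-stop plate, the 32, 25, 16 and 10 mm mandrels lie in the first, second, third and fourth rest: middle within 13 mm along the bar and 8 mm across it of the rest's middle, height within 4 mm of fully seated, bar within 0.15 rad of the rest's x direction, all at rest (((horizontal distance between end_stop and rest_1 below 0.1 m and horizontal distance between end_stop and rest_4 above 0.2 m and (x of mandrel_32 in the frame of rest_1 between -0.013 and 0.013 m and y of mandrel_32 in the frame of rest_1 between -0.008 and 0.008 m and z of mandrel_32 in the frame of rest_1 between 0.0366 and 0.0446 m and angle between the x axis of mandrel_32 and the x axis of rest_1, either way round below 0.15 rad) and (x of mandrel_25 in the frame of rest_2 between -0.013 and 0.013 m and y of mandrel_25 in the frame of rest_2 between -0.008 and 0.008 m and z of mandrel_25 in the frame of rest_2 between 0.0317 and 0.0397 m and angle between the x axis of mandrel_25 and the x axis of rest_2, either way round below 0.15 rad) and (x of mandrel_16 in the frame of rest_3 between -0.013 and 0.013 m and y of mandrel_16 in the frame of rest_3 between -0.008 and 0.008 m and z of mandrel_16 in the frame of rest_3 between 0.0253 and 0.0333 m and angle between the x axis of mandrel_16 and the x axis of rest_3, either way round below 0.15 rad) and (x of mandrel_10 in the frame of rest_4 between -0.013 and 0.013 m and y of mandrel_10 in the frame of rest_4 between -0.008 and 0.008 m and z of mandrel_10 in the frame of rest_4 between 0.0211 and 0.0291 m and angle between the x axis of mandrel_10 and the x axis of rest_4, either way round below 0.15 rad)) or (horizontal distance between end_stop and rest_4 below 0.1 m and horizontal distance between end_stop and rest_1 above 0.2 m and (x of mandrel_32 in the frame of rest_4 between -0.013 and 0.013 m and y of mandrel_32 in the frame of rest_4 between -0.008 and 0.008 m and z of mandrel_32 in the frame of rest_4 between 0.0366 and 0.0446 m and angle between the x axis of mandrel_32 and the x axis of rest_4, either way round below 0.15 rad) and (x of mandrel_25 in the frame of rest_3 between -0.013 and 0.013 m and y of mandrel_25 in the frame of rest_3 between -0.008 and 0.008 m and z of mandrel_25 in the frame of rest_3 between 0.0317 and 0.0397 m and angle between the x axis of mandrel_25 and the x axis of rest_3, either way round below 0.15 rad) and (x of mandrel_16 in the frame of rest_2 between -0.013 and 0.013 m and y of mandrel_16 in the frame of rest_2 between -0.008 and 0.008 m and z of mandrel_16 in the frame of rest_2 between 0.0253 and 0.0333 m and angle between the x axis of mandrel_16 and the x axis of rest_2, either way round below 0.15 rad) and (x of mandrel_10 in the frame of rest_1 between -0.013 and 0.013 m and y of mandrel_10 in the frame of rest_1 between -0.008 and 0.008 m and z of mandrel_10 in the frame of rest_1 between 0.0211 and 0.0291 m and angle between the x axis of mandrel_10 and the x axis of rest_1, either way round below 0.15 rad))) and linear speed of each of mandrel_32, mandrel_25, mandrel_16, mandrel_10 below 0.02 m/s and angular speed of each of mandrel_32, mandrel_25, mandrel_16, mandrel_10 below 0.3 rad/s); the robot touches nothing.
It fails at once if a mandrel is dropped or knocked flying (free of the fingers and faster than 0.6 m/s, a fall of about 2 cm) ((contact force between the fingers and mandrel_32 below 0.05 N and linear speed of mandrel_32 above 0.6 m/s) or (contact force between the fingers and mandrel_25 below 0.05 N and linear speed of mandrel_25 above 0.6 m/s) or (contact force between the fingers and mandrel_16 below 0.05 N and linear speed of mandrel_16 above 0.6 m/s) or (contact force between the fingers and mandrel_10 below 0.05 N and linear speed of mandrel_10 above 0.6 m/s)).
It also fails if it takes over 120 s, if anything falls off the work surface, if the arm or the gripper's body presses on something with over 40 N, if the wrist force passes 120 N, or if a joint passes its speed limit or range.

## Robot

A 6-joint arm with a two-finger parallel gripper is mounted at the origin on a cart in front of the work surface, level with it; the furniture and walls round the work are solid. World frame = base frame: x ahead of the robot, y to its left, z up, the work surface at z = 0. Lengths are in m, angles in rad, forces in N, time in s.
With the tool pointing down it reaches from about 0.35 to 0.975 m from the base axis. Payload 4.9 kg.
Tool frame: the origin (TCP) lies at the very end of the fingers, on their centre line; the grasp point (between the pads) lies 19 mm behind it (manip.tcp_to_grasp is the distance from the TCP to the grasp point, in m); z points along the fingers, y is the direction in which the jaws open and shut (so a half turn about z gives the same grasp; the last joint's range is limited). The gripper opens to 85 mm and grips with 20 to 120 N. Pads are 22 mm wide; open, the fingers measure 114 mm over their backs; the gripper's body (76 mm by 85 mm) begins 54 mm behind the grasp point. The pads swing forward as they close: fully open they stand 13 mm farther back than shut.
Start: joints at [-1.357, 0.053, 1.613, -0, 1.476, -0.119], TCP at [0.204, -0.591, 0.231] pointing down, gripper open.
Joint ranges: [-3.01, 3.01], [-1.01, 2.22], [0.06, 2.58], [-1.02, 4.17], [0.09, 2.62], [-3.14, 3.14]. Speed limits (rad/s): [2.57, 2.57, 3.14, 3.14, 3.14, 3.14].

## Interface

Orientations are given as a unit quaternion [w, x, y, z].
In Python, from plant import sensors, cams, job, finder, manip gives the robot as it stands.
- The arm moves only by the shell command python3 -m pendant 'ROWS'. ROWS is JSON, a list of rows, each an object of numbers: "wx", "wy", "wz": the turn, a rotation vector about the tool's x, y, z in degrees; "dx", "dy", "dz": the shift along the tool's x, y, z in m; "hand": the gripper's target within -1 to 1 (fully open at 1, half-way at 0, shut at -1). A call has 1 to 20 rows; each row is the pose to reach, as a shift and turn from the pose commanded when the call began, along the tool's axes at that moment; what a row does not reach only later rows make up. A row lasts 1/12 s, in which the tool goes at most 41.7 mm and 7.16 degrees, less where a joint would pass 70% of its speed; a pose out of reach is approached as far as the arm can. A call with a gripper value outside its range is refused whole. The fingers move at their own pace and stop on an object; the grip force is fixed at half the most. Time passes only in rows, so rows that repeat a pose let the fingers close. It gives the time, the measured TCP pose, the force and the opening at its end, in the units of the state.
- sensors.state(): the state, without advancing time (a new reading comes with each control period).
- cams.grab_frame(name): name is "side" or "top"; returns (picture, depth): 400x640x3 uint8, red, green, blue; 400x640 float32, m along the optical axis (not along the pixel's ray), 0 where there is no reading.
- cams.calibration(name): a dict with "fov_y" (degrees; the focal length in pixels is half the picture's height over the tangent of half this angle, whatever the lens; pixels are square), "cx", "cy" (the principal point, pixels), "pose" (4x4, takes a point from camera to world coordinates). Camera axes: x right, y down, z forward; pixel columns grow to the right and rows downward; lengths in m; the calibration is good to about 2 mm. A picture is of the moment at which its call begins. calibration takes no time and is no camera call.
- job.job_done(): hands the job in, once; it reports no verdict.
Trained networks look in the newest picture that a camera, given by its name, has taken for a name from the list of things; names that differ only in an ending like _2 or _b are one class to them, and where a whole thing is asked for, a point or a joint stands for the part that bears it (a point fixed in the world has none). Each returns a list of dicts, best first, with "score" (0 to 1); they miss things now and then, are a little off and sometimes report something else, mostly with a low value. They report only what shows in the picture. A call takes as long as a camera call.
- finder.look_for(camera, thing): "position" ([x, y, z] in m, in world coordinates, good to about 4 mm: the middle of the surface that is visible of it).
The state is a dict: "time": time; "joint_pos": joint angles; "joint_vel": joint speeds; "joint_efforts": joint torques, N m; "tool_pos": TCP position; "tool_rot": TCP orientation; "contact_force": force on the tool from outside, world axes, zero at the start; "ft_torque": the same for the moment, N m; "gripper_width": opening from 0.0 (shut) to 1.0 (fully open).
Only numpy, scipy, OpenCV 4.12 (cv2) and the standard library are available. Lean on these libraries where they do the work, as an engineer would, in place of code of your own. Each camera call takes 0.05 s, during which the arm holds its last target. There are 200 camera calls.

## Working session

There is one attempt and no reset: what is moved stays moved. The work goes in short steps, Python scripts to look and compute and a shell command to move; the robot and the scene stay as the last step left them, time stands still between calls to the robot, and variables do not carry over. Pictures are saved under pics/ and viewed, about 12 in all and at most 16, crops included, and the job is handed in when it is done.

```bash
mkdir -p pics; ls
python3 - <<'E'
from plant import sensors,cams,manip
import cv2,numpy as np
s=sensors.state();print(s['tool_pos'],s['tool_rot'],s['time'],s['gripper_width'],manip.tcp_to_grasp)
for n in('top','side'):
    p,d=cams.grab_frame(n);np.savez(f'{n}0.npz',p=p,d=d);cv2.imwrite(f'pics/{n}0.png',p[:,:,::-1]);c=cams.calibration(n);print(n,c['fov_y'],c['cx'],c['cy'],np.round(c['pose'],3).tolist())
E
```

```text
pics
[ 0.20402804 -0.59009842  0.23005563] [-1.03478187e-03  9.86190860e-01  1.65609516e-01 -7.09889719e-05] 0.0 0.9975308127805681 0.0187
top 43.35304596018897 317.29261591379566 204.4321939579956 [[-0.026, -0.994, 0.102, 0.39], [-0.999, 0.023, -0.027, 0.086], [0.024, -0.102, -0.994, 1.123], [0.0, 0.0, 0.0, 1.0]]
side 50.06996158350631 322.11217564907605 195.6193133481093 [[-0.998, -0.039, 0.051, 0.448], [-0.063, 0.51, -0.858, 0.878], [0.007, -0.859, -0.512, 0.517], [0.0, 0.0, 0.0, 1.0]]
```

View pics/top0.png

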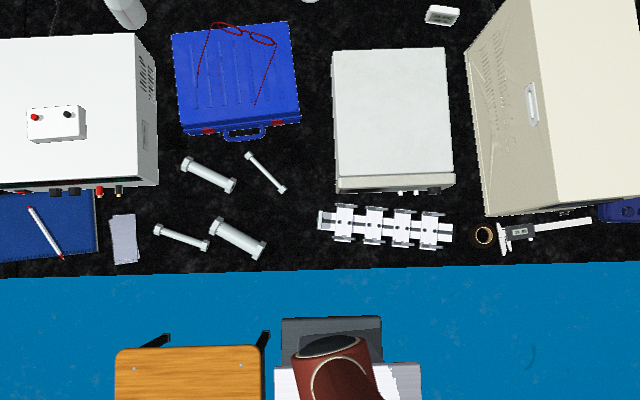

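View pics/side0.png

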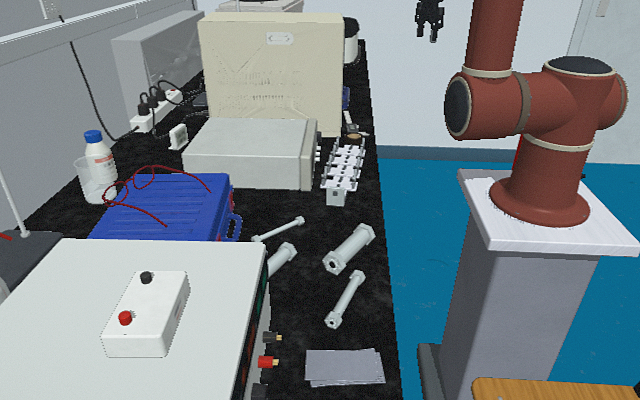

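The top view shows the mandrels at about (208,175), (265,172), (181,237) and (237,238), and the rail from (320,220) to (452,232). The grey instrument stands close behind the rail. Next I'll measure all of this from depth.

```bash
cat > h.py <<'E'
import numpy as np,cv2
from plant import cams
def cloud(n,d):
    c=cams.calibration(n);f=200/np.tan(np.radians(c['fov_y']/2));v,u=np.mgrid[:400,:640]
    P=np.stack([(u-c['cx'])/f*d,(v-c['cy'])/f*d,d],-1);T=np.array(c['pose']);return P@T[:3,:3].T+T[:3,3]
def heightmap(W,p,x0,x1,y0,y1,s=1000):
    pass
E
python3 - <<'E'
from h import *
D=np.load('top0.npz');W=cloud('top',D['d']);p=D['p']
z=W[...,2]
print('table z',[round(float(np.median(W[a:b,c:d,2])),4) for a,b,c,d in((200,210,220,280),(255,262,280,310),(245,260,140,170))])
print('instr top',W[180,390],W[186,390],W[187,350],'beige',W[205,500],'blue',W[130,240])
g=p.min(-1)
m=((z>0.004)&(z<0.06)&(g>70)).astype(np.uint8)
m[:150]=0;m[:, :148]=0;m[265:]=0;m[:,310:]=0
n,l,st,ce=cv2.connectedComponentsWithStats(m)
for i in range(1,n):
    if st[i,4]<60: continue
    q=W[l==i];(c,wh,a)=cv2.minAreaRect((q[:,:2]*1000).astype(np.float32))
    b=cv2.boxPoints((c,wh,a));e=b[1]-b[0] if np.linalg.norm(b[1]-b[0])>np.linalg.norm(b[2]-b[1]) else b[2]-b[1]
    print('px',ce[i].round(),'ctr',np.round(c,1),'wh',np.round(wh,1),'axis deg',round(float(np.degrees(np.arctan2(e[1],e[0])))%180,1),'zmax',np.percentile(q[:,2],95).round(4),st[i,4])
m=((z>0.01)&(z<0.09));r=np.zeros_like(m);r[198:258,305:470]=1;m&=r
q=W[m];print('rail bbox',q.min(0),q.max(0))
cv2.imwrite('pics/rail.png',np.vstack([cv2.resize(p[190:260,305:465,::-1],(800,350),interpolation=cv2.INTER_NEAREST), cv2.resize(cv2.applyColorMap(np.clip(z[190:240,305:465]*3000,0,255).astype(np.uint8),cv2.COLORMAP_JET),(800,250),interpolation=cv2.INTER_NEAREST)]))
E
```

```text
table z [-0.0002, -0.0001, -0.0004]
instr top [ 0.54112256 -0.09280846  0.10080507] [ 0.52862199 -0.09225338  0.10109921] [ 0.52818973 -0.00966994  0.10249625] beige [0.38951124 0.08566341 1.12253113] blue [0.67696049 0.22601853 0.00452132]
px [154. 169.] ctr [590.6 407. ] wh [22.  80.4] axis deg 166.7 zmax 0.0578 248
px [265. 172.] ctr [579.6 171.6] wh [124.1  17. ] axis deg 42.9 zmax 0.0175 270
px [208. 174.] ctr [575.3 294.8] wh [121.4  35. ] axis deg 62.4 zmax 0.032 671
px [237. 238.] ctr [433.5 232.2] wh [121.   43.6] axis deg 58.8 zmax 0.0389 880
px [181. 237.] ctr [438.  355.5] wh [120.6  24.8] axis deg 69.5 zmax 0.0225 455
rail bbox [ 0.39573038 -0.25043462  0.0100301 ] [0.50367973 0.05825093 0.06213184]
```

View pics/rail.png

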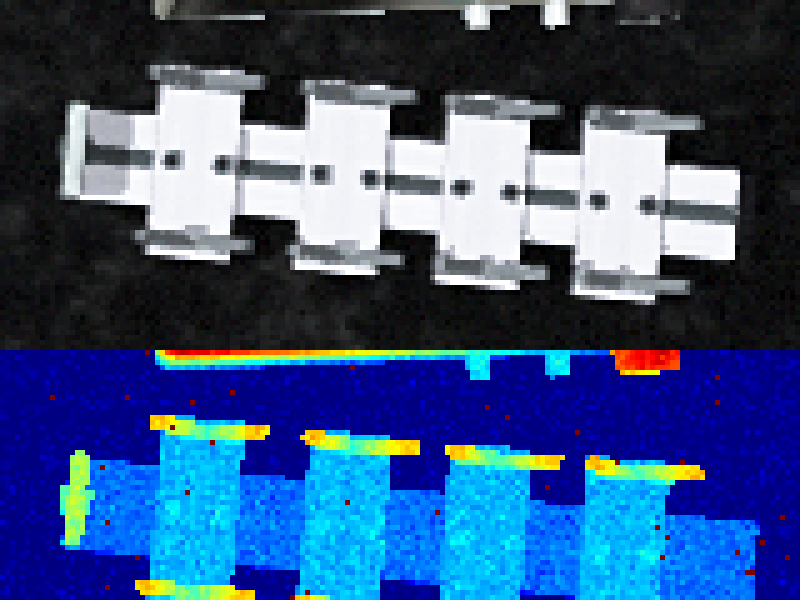

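The end-stop plate is at the left (+y) end, upright at crop pixel (75,150), and the low rail end is on the right. So rest_1 takes the 32. Next I'll fit the rests.

Run:
```python
from h import *
D=np.load('top0.npz');W=cloud('top',D['d']);z=W[...,2]
R=np.zeros(z.shape,bool);R[195:258,318:455]=1
q=W[R&(z>0.008)&(z<0.07)]
# model fit: rests' V tips (z>0.045) and base (0.0235..0.03)
from scipy.optimize import minimize
B=q[(q[:,2]>.0232)&(q[:,2]<.029)];V=q[(q[:,2]>.042)]
print(len(B),len(V))
def loc(P,t):
    c,s=np.cos(t[2]),np.sin(t[2]);d=P[:,:2]-t[:2]
    return d@np.array([[c,-s],[s,c]])   # u along bar, v along rail
def cost(t):
    b=loc(B,t);v=loc(V,t);r=lambda v:v-63e-3*np.clip(np.round(v/63e-3+1.5),0,3)+94.5e-3
    o=lambda a,l:np.minimum(np.maximum(np.abs(a)-l,0),.008)
    bv=r(b[:,1]);vv=V
    k=np.clip(np.round(v[:,1]/.063+1.5),0,3)-1.5;w=v[:,1]-k*.063
    kb=np.clip(np.round(b[:,1]/.063+1.5),0,3)-1.5;wb=b[:,1]-kb*.063
    return (o(b[:,0],.042)**2).mean()+(o(wb,.018)**2).mean()+(o(np.abs(v[:,0])-.035,.003)**2).mean()+(o(w,.021)**2).mean()
best=min((minimize(cost,[.45,y,a],method='Nelder-Mead',options=dict(xatol=1e-5,fatol=1e-12,maxiter=2000)) for y in(-.12,-.1,-.08) for a in(-.2,-.1,-.05,0,.05,.1,.2)),key=lambda r:r.fun)
t=best.x;print('fit',t.round(4),'deg',np.degrees(t[2]),best.fun**.5)
for k in range(4):
    v=(1.5-k)*.063;print('rest',k+1,np.round([t[0]-np.sin(t[2])*v,t[1]+np.cos(t[2])*v],4))
for a,b in((60,230),(110,250),(120,290),(100,120),(182,150),(160,156),(60,600)): print('px',b,a,W[a,b].round(3))
from plant import sensors,finder
for k in ('end_stop','rest_1','mandrel_32'): print(k,[(np.round(r['position'],3).tolist(),round(r['score'],2)) for r in finder.look_for('top',k)])
```

```text
1818 516
fit [ 0.45   -0.0948 -0.1211] deg -6.940486384684219 0.004413195238113518
rest 1 [ 0.4614 -0.001 ]
rest 2 [ 0.4538 -0.0636]
rest 3 [ 0.4462 -0.1261]
rest 4 [ 0.4386 -0.1886]
px 230 60 [0.805 0.234 0.093]
px 250 110 [0.695 0.193 0.097]
px 290 120 [0.691 0.112 0.03 ]
px 120 100 [0.702 0.439 0.158]
px 150 182 [0.555 0.411 0.057]
px 156 160 [0.608 0.408 0.025]
px 600 60 [ 0.699 -0.408  0.333]
end_stop [([0.466, 0.054, 0.045], 0.56)]
rest_1 [([0.462, -0.001, 0.026], 0.69), ([0.446, -0.131, 0.021], 0.62), ([0.437, -0.184, 0.023], 0.61), ([0.449, -0.069, 0.029], 0.57)]
mandrel_32 [([0.44, 0.354, 0.017], 0.89), ([0.437, 0.232, 0.039], 0.73), ([0.572, 0.292, 0.027], 0.66), ([0.58, 0.172, 0.013], 0.61)]
```

```bash
cat > go.py <<'E'
import sys,json,numpy as np
from scipy.spatial.transform import Rotation as R
from plant import sensors
# args: x,y,z,phi per waypoint -> tool-frame shift and turn from now
s=sensors.state();w,x,y,z=s['tool_rot'];r=R.from_quat([x,y,z,w]);p=np.array(s['tool_pos'])
X=r.as_matrix()[:,0];print('t',round(s['time'],2),'p',p.round(4),'phi',round(float(np.degrees(np.arctan2(X[1],X[0]))),2),'g',round(s['gripper_width'],3),'q6',np.round(s['joint_pos'],2)[[0,5]],'F',np.round(s['contact_force'],1))
for a in sys.argv[1:]:
    a=[float(v) for v in a.split(',')];f=np.radians(a[3])
    M=R.from_matrix(np.array([[np.cos(f),np.sin(f),0],[np.sin(f),-np.cos(f),0],[0,0,-1]]))
    d=r.inv().apply(np.array(a[:3])-p);t=np.degrees((r.inv()*M).as_rotvec());print(a,'d',d.round(4),'w',t.round(2))
E
python3 go.py .36,-.2,.23,19 .38,.05,.2,19 .4335,.2322,.14,58.8
```

```text
t 0.25 p [ 0.2041 -0.5904  0.2307] phi 19.07 g 1.003 q6 [-1.36 -0.12] F [ 0.2 -0.4  0.4]
[0.36, -0.2, 0.23, 19.0] d [ 0.2749 -0.3181  0.0011] w [-0.06 -0.01  0.07]
[0.38, 0.05, 0.2, 19.0] d [ 0.3755 -0.5478  0.0313] w [-0.06 -0.01  0.07]
[0.4335, 0.2322, 0.14, 58.8] d [ 0.4855 -0.7025  0.0915] w [-5.000e-02 -3.000e-02 -3.973e+01]
```

```bash
python3 -m pendant '[{"dx":0.275,"dy":-0.318,"hand":0.4},{"dx":0.275,"dy":-0.318},{"dx":0.275,"dy":-0.318},{"dx":0.275,"dy":-0.318},{"dx":0.275,"dy":-0.318},{"dx":0.275,"dy":-0.318},{"dx":0.275,"dy":-0.318},{"dx":0.275,"dy":-0.318},{"dx":0.275,"dy":-0.318},{"dx":0.275,"dy":-0.318},{"dx":0.275,"dy":-0.318},{"dx":0.375,"dy":-0.548,"dz":0.03,"wz":-10},{"dx":0.375,"dy":-0.548,"dz":0.03,"wz":-20},{"dx":0.375,"dy":-0.548,"dz":0.03,"wz":-20},{"dx":0.375,"dy":-0.548,"dz":0.03,"wz":-20},{"dx":0.375,"dy":-0.548,"dz":0.03,"wz":-20},{"dx":0.375,"dy":-0.548,"dz":0.03,"wz":-20},{"dx":0.375,"dy":-0.548,"dz":0.03,"wz":-20}]'; python3 go.py .4335,.2322,.08,58.8
```

```text
t 0.25 p [ 0.2041 -0.5904  0.2307] phi 19.07 g 1.003 q6 [-1.36 -0.12] F [ 0.2 -0.4  0.4]
[0.4335, 0.2322, 0.08, 58.8] d [ 0.4855 -0.7024  0.1515] w [-5.000e-02 -3.000e-02 -3.973e+01]invalid input
```

```bash
python3 -m pendant '[{"dx":0.275,"dy":-0.318,"dz":0,"wx":0,"wy":0,"wz":0,"hand":0.4},{"dx":0.275,"dy":-0.318,"dz":0,"wx":0,"wy":0,"wz":0,"hand":0.4}]'; python3 -m pendant --help | head -20; python3 go.py .36,-.2,.23,19 .38,.05,.2,39
```

```text
time: 0.42
tool_pos: [0.2346, -0.5132, 0.2302]
tool_rot: [-0.001, 0.986, 0.164, -0.0]
contact_force: [0.7, 0.6, 0.5]
gripper_width: 0.747
t 0.42 p [ 0.2346 -0.5132  0.2302] phi 18.9 g 0.747 q6 [-1.27 -0.03] F [0.7 0.6 0.5]
[0.36, -0.2, 0.23, 19.0] d [ 0.2201 -0.2557  0.0007] w [-0.11 -0.01 -0.1 ]
[0.38, 0.05, 0.2, 39.0] d [ 0.32   -0.4856  0.0312] w [ -0.1   -0.03 -20.1 ]invalid input: not JSON, or not a number
```

All keys are needed in every row.

```bash
python3 -m pendant '[{"dx":0.22,"dy":-0.256,"dz":0,"wx":0,"wy":0,"wz":0,"hand":0.4},{"dx":0.22,"dy":-0.256,"dz":0,"wx":0,"wy":0,"wz":0,"hand":0.4},{"dx":0.22,"dy":-0.256,"dz":0,"wx":0,"wy":0,"wz":0,"hand":0.4},{"dx":0.22,"dy":-0.256,"dz":0,"wx":0,"wy":0,"wz":0,"hand":0.4},{"dx":0.22,"dy":-0.256,"dz":0,"wx":0,"wy":0,"wz":0,"hand":0.4},{"dx":0.22,"dy":-0.256,"dz":0,"wx":0,"wy":0,"wz":0,"hand":0.4},{"dx":0.22,"dy":-0.256,"dz":0,"wx":0,"wy":0,"wz":0,"hand":0.4},{"dx":0.22,"dy":-0.256,"dz":0,"wx":0,"wy":0,"wz":0,"hand":0.4},{"dx":0.22,"dy":-0.256,"dz":0,"wx":0,"wy":0,"wz":0,"hand":0.4},{"dx":0.32,"dy":-0.486,"dz":0.03,"wx":0,"wy":0,"wz":-20,"hand":0.4},{"dx":0.32,"dy":-0.486,"dz":0.03,"wx":0,"wy":0,"wz":-20,"hand":0.4},{"dx":0.32,"dy":-0.486,"dz":0.03,"wx":0,"wy":0,"wz":-20,"hand":0.4},{"dx":0.32,"dy":-0.486,"dz":0.03,"wx":0,"wy":0,"wz":-20,"hand":0.4},{"dx":0.32,"dy":-0.486,"dz":0.03,"wx":0,"wy":0,"wz":-20,"hand":0.4},{"dx":0.32,"dy":-0.486,"dz":0.03,"wx":0,"wy":0,"wz":-20,"hand":0.4},{"dx":0.32,"dy":-0.486,"dz":0.03,"wx":0,"wy":0,"wz":-20,"hand":0.4},{"dx":0.32,"dy":-0.486,"dz":0.03,"wx":0,"wy":0,"wz":-20,"hand":0.4}]'; python3 go.py .4335,.2322,.1,58.8
```

```text
time: 1.83
tool_pos: [0.3784, 0.0523, 0.2008]
tool_rot: [-0.0, 0.941, 0.337, -0.001]
contact_force: [-0.7, -0.5, 0.5]
gripper_width: 0.696
t 1.83 p [0.3784 0.0523 0.2008] phi 39.4 g 0.696 q6 [-0.06  0.83] F [-0.7 -0.5  0.5]
[0.4335, 0.2322, 0.1, 58.8] d [ 0.1569 -0.104   0.1007] w [ -0.03   0.05 -19.4 ]
```

```bash
python3 -m pendant '[{"dx":0.157,"dy":-0.104,"dz":0.1,"wx":0,"wy":0,"wz":-19.4,"hand":0.4},{"dx":0.157,"dy":-0.104,"dz":0.1,"wx":0,"wy":0,"wz":-19.4,"hand":0.4},{"dx":0.157,"dy":-0.104,"dz":0.1,"wx":0,"wy":0,"wz":-19.4,"hand":0.4},{"dx":0.157,"dy":-0.104,"dz":0.1,"wx":0,"wy":0,"wz":-19.4,"hand":0.4},{"dx":0.157,"dy":-0.104,"dz":0.1,"wx":0,"wy":0,"wz":-19.4,"hand":0.4},{"dx":0.157,"dy":-0.104,"dz":0.1,"wx":0,"wy":0,"wz":-19.4,"hand":0.4},{"dx":0.157,"dy":-0.104,"dz":0.1,"wx":0,"wy":0,"wz":-19.4,"hand":0.4},{"dx":0.157,"dy":-0.104,"dz":0.1,"wx":0,"wy":0,"wz":-19.4,"hand":0.4}]'; python3 go.py .4335,.2322,.004,58.8
python3 - <<'E'
from plant import cams
import cv2
p,d=cams.grab_frame('side');cv2.imwrite('pics/s1.png',cv2.resize(p[150:350,200:460,::-1],(780,600)))
E
```

```text
time: 2.5
tool_pos: [0.4359, 0.2286, 0.1015]
tool_rot: [0.0, 0.873, 0.488, -0.0]
contact_force: [0.0, 0.3, -0.1]
gripper_width: 0.701
t 2.5 p [0.4359 0.2286 0.1015] phi 58.37 g 0.701 q6 [0.33 0.88] F [ 0.   0.3 -0.1]
[0.4335, 0.2322, 0.004, 58.8] d [ 0.0019 -0.004   0.0975] w [ 0.02  0.05 -0.43]
```

View pics/s1.png

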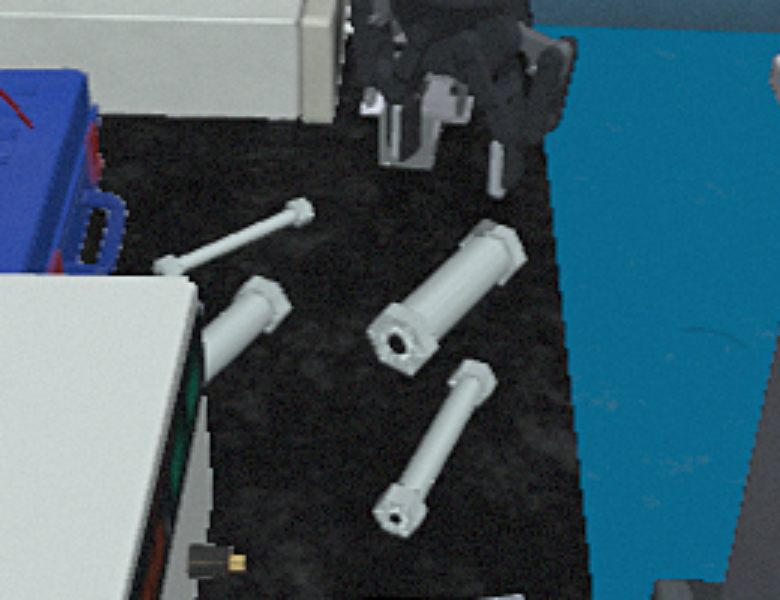

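The open fingers are above the 32 mandrel, at crop pixels (410,150) and (497,180), straddling its middle. I'll descend and grip.

```bash
python3 -m pendant '[{"dx":0.002,"dy":-0.004,"dz":0.04,"wx":0,"wy":0,"wz":-0.4,"hand":0.4},{"dx":0.002,"dy":-0.004,"dz":0.07,"wx":0,"wy":0,"wz":-0.4,"hand":0.4},{"dx":0.002,"dy":-0.004,"dz":0.088,"wx":0,"wy":0,"wz":-0.4,"hand":0.4},{"dx":0.002,"dy":-0.004,"dz":0.096,"wx":0,"wy":0,"wz":-0.4,"hand":0.4},{"dx":0.002,"dy":-0.004,"dz":0.096,"wx":0,"wy":0,"wz":-0.4,"hand":0.4},{"dx":0.002,"dy":-0.004,"dz":0.096,"wx":0,"wy":0,"wz":-0.4,"hand":-1},{"dx":0.002,"dy":-0.004,"dz":0.096,"wx":0,"wy":0,"wz":-0.4,"hand":-1},{"dx":0.002,"dy":-0.004,"dz":0.096,"wx":0,"wy":0,"wz":-0.4,"hand":-1},{"dx":0.002,"dy":-0.004,"dz":0.096,"wx":0,"wy":0,"wz":-0.4,"hand":-1},{"dx":0.002,"dy":-0.004,"dz":0.096,"wx":0,"wy":0,"wz":-0.4,"hand":-1},{"dx":0.002,"dy":-0.004,"dz":0.096,"wx":0,"wy":0,"wz":-0.4,"hand":-1},{"dx":0.002,"dy":-0.004,"dz":0.096,"wx":0,"wy":0,"wz":-0.4,"hand":-1}]'; python3 go.py .4335,.2322,.15,58.8 .4614,-.001,.13,-6.94
```

```text
time: 3.55
tool_pos: [0.435, 0.2343, 0.008]
tool_rot: [0.001, 0.871, 0.492, 0.002]
contact_force: [-0.8, -3.1, 7.3]
gripper_width: 0.349
t 3.55 p [0.435  0.2343 0.008 ] phi 58.88 g 0.349 q6 [0.34 0.89] F [-0.8 -3.1  7.3]
[0.4335, 0.2322, 0.15, 58.8] d [-0.0022  0.0003 -0.142 ] w [ 0.21 -0.14  0.08]
[0.4614, -0.001, 0.13, -6.94] d [-0.1875  0.1446 -0.1219] w [ 0.11 -0.25 65.82]
```

```bash
python3 -m pendant '[{"dx":0,"dy":0,"dz":-0.03,"wx":0,"wy":0,"wz":0,"hand":-1},{"dx":0,"dy":0,"dz":-0.07,"wx":0,"wy":0,"wz":0,"hand":-1},{"dx":0,"dy":0,"dz":-0.11,"wx":0,"wy":0,"wz":0,"hand":-1},{"dx":-0.187,"dy":0.145,"dz":-0.122,"wx":0,"wy":0,"wz":65.8,"hand":-1},{"dx":-0.187,"dy":0.145,"dz":-0.122,"wx":0,"wy":0,"wz":65.8,"hand":-1},{"dx":-0.187,"dy":0.145,"dz":-0.122,"wx":0,"wy":0,"wz":65.8,"hand":-1},{"dx":-0.187,"dy":0.145,"dz":-0.122,"wx":0,"wy":0,"wz":65.8,"hand":-1},{"dx":-0.187,"dy":0.145,"dz":-0.122,"wx":0,"wy":0,"wz":65.8,"hand":-1},{"dx":-0.187,"dy":0.145,"dz":-0.122,"wx":0,"wy":0,"wz":65.8,"hand":-1},{"dx":-0.187,"dy":0.145,"dz":-0.122,"wx":0,"wy":0,"wz":65.8,"hand":-1},{"dx":-0.187,"dy":0.145,"dz":-0.122,"wx":0,"wy":0,"wz":65.8,"hand":-1},{"dx":-0.187,"dy":0.145,"dz":-0.122,"wx":0,"wy":0,"wz":65.8,"hand":-1},{"dx":-0.187,"dy":0.145,"dz":-0.122,"wx":0,"wy":0,"wz":65.8,"hand":-1},{"dx":-0.187,"dy":0.145,"dz":-0.122,"wx":0,"wy":0,"wz":65.8,"hand":-1}]'; python3 go.py .4639,-.0013,.075,-6.94 .4639,-.0013,.0497,-6.94
```

```text
time: 4.72
tool_pos: [0.4598, -0.0009, 0.1271]
tool_rot: [-0.0, 0.998, -0.059, -0.0]
contact_force: [-0.2, -0.3, -4.3]
gripper_width: 0.35
t 4.72 p [ 0.4598 -0.0009  0.1271] phi -6.82 g 0.35 q6 [-0.16  1.53] F [-0.2 -0.3 -4.3]
[0.4639, -0.0013, 0.075, -6.94] d [ 0.0041 -0.      0.0521] w [-0.01  0.03  0.12]
[0.4639, -0.0013, 0.0497, -6.94] d [ 0.0042 -0.      0.0774] w [-0.01  0.03  0.12]
```

Held at 4 N of weight. I'll lower it to a hover and look.

```bash
python3 -m pendant '[{"dx":0.004,"dy":0,"dz":0.03,"wx":0,"wy":0,"wz":0.1,"hand":-1},{"dx":0.004,"dy":0,"dz":0.048,"wx":0,"wy":0,"wz":0.1,"hand":-1},{"dx":0.004,"dy":0,"dz":0.052,"wx":0,"wy":0,"wz":0.1,"hand":-1},{"dx":0.004,"dy":0,"dz":0.052,"wx":0,"wy":0,"wz":0.1,"hand":-1}]'; python3 go.py .4639,-.0013,.0497,-6.94
python3 - <<'E'
from plant import cams
import cv2,numpy as np
p,d=cams.grab_frame('side');q,e=cams.grab_frame('top')
np.savez('s2.npz',p=p,d=d,q=q,e=e)
cv2.imwrite('pics/s2.png',np.hstack([cv2.resize(p[90:220,290:390,::-1],(400,520)),cv2.resize(q[190:260,300:360,::-1],(400,467))[:520] if 0 else cv2.copyMakeBorder(cv2.resize(q[190:260,305:365,::-1],(400,467)),0,53,0,0,0)]))
E
```

```text
time: 5.05
tool_pos: [0.4625, -0.0009, 0.0734]
tool_rot: [-0.0, 0.998, -0.06, -0.002]
contact_force: [0.0, -0.0, -3.8]
gripper_width: 0.348
t 5.05 p [ 0.4625 -0.0009  0.0734] phi -6.9 g 0.348 q6 [-0.16  1.53] F [ 0.  -0.  -3.8]
[0.4639, -0.0013, 0.0497, -6.94] d [0.0016 0.0002 0.0237] w [-0.02  0.25  0.04]
```

View pics/s2.png

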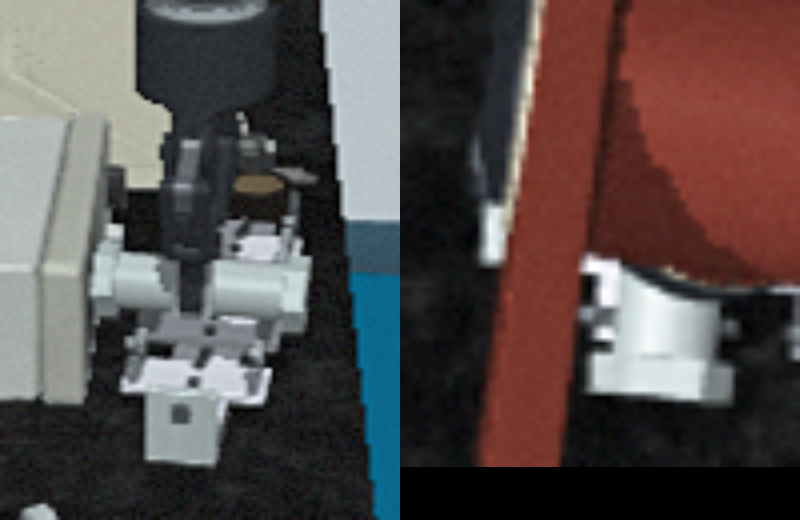

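The bar is above rest 1's V's with both heads outside. The far head looks close to the instrument, so I'll check that gap from the depth.

Run:
```python
from h import *
D=np.load('top0.npz');W=cloud('top',D['d'])
for c in (340,345,350,370,400,401,416,430,445): print(c,[(r,*W[r,c,[0,2]].round(3)) for r in range(187,197)], W[192,c,1].round(3))
D=np.load('s2.npz');W=cloud('top',D['e']);p=D['q']
for c in (330,335,339,):print('head',c,[W[r,c].round(3).tolist() for r in range(240,252,2)])
```

```text
340 [(187, np.float64(0.529), np.float64(0.1)), (188, np.float64(0.527), np.float64(0.098)), (189, np.float64(0.527), np.float64(0.084)), (190, np.float64(0.526), np.float64(0.077)), (191, np.float64(0.526), np.float64(0.062)), (192, np.float64(0.526), np.float64(0.043)), (193, np.float64(0.526), np.float64(0.026)), (194, np.float64(0.527), np.float64(0.001)), (195, np.float64(0.524), np.float64(0.002)), (196, np.float64(0.522), np.float64(0.002))] 0.007
345 [(187, np.float64(0.529), np.float64(0.102)), (188, np.float64(0.527), np.float64(0.098)), (189, np.float64(0.526), np.float64(0.091)), (190, np.float64(0.526), np.float64(0.077)), (191, np.float64(0.526), np.float64(0.057)), (192, np.float64(0.526), np.float64(0.043)), (193, np.float64(0.525), np.float64(0.027)), (194, np.float64(0.526), np.float64(0.001)), (195, np.float64(0.524), np.float64(-0.002)), (196, np.float64(0.522), np.float64(-0.002))] -0.004
350 [(187, np.float64(0.528), np.float64(0.102)), (188, np.float64(0.527), np.float64(0.097)), (189, np.float64(0.526), np.float64(0.087)), (190, np.float64(0.526), np.float64(0
[... 2772 characters left out ...]
, np.float64(0.528), np.float64(0.001)), (192, np.float64(0.526), np.float64(-0.003)), (193, np.float64(0.524), np.float64(0.0)), (194, np.float64(0.521), np.float64(0.0)), (195, np.float64(0.519), np.float64(0.002)), (196, np.float64(0.517), np.float64(0.001))] -0.235
head 330 [[0.411, 0.05, 0.42], [0.408, 0.051, 0.422], [0.406, 0.051, 0.42], [0.403, 0.051, 0.421], [0.4, 0.051, 0.422], [0.402, 0.03, 0.003]]
head 335 [[0.423, 0.02, 0.026], [0.419, 0.018, 0.0], [0.413, 0.024, 0.09], [0.409, 0.024, 0.092], [0.405, 0.024, 0.091], [0.402, 0.019, 0.001]]
head 339 [[0.421, 0.016, 0.093], [0.416, 0.016, 0.1], [0.412, 0.016, 0.103], [0.408, 0.017, 0.105], [0.404, 0.017, 0.105], [0.401, 0.01, 0.004]]
```

```bash
python3 -m pendant '[{"dx":-0.001,"dy":0,"dz":0.008,"wx":0,"wy":0,"wz":0,"hand":-1},{"dx":-0.001,"dy":0,"dz":0.015,"wx":0,"wy":0,"wz":0,"hand":-1},{"dx":-0.001,"dy":0,"dz":0.019,"wx":0,"wy":0,"wz":0,"hand":-1},{"dx":-0.001,"dy":0,"dz":0.021,"wx":0,"wy":0,"wz":0,"hand":-1},{"dx":-0.001,"dy":0,"dz":0.021,"wx":0,"wy":0,"wz":0,"hand":-1}]'; python3 go.py .462,-.0013,.0497,-6.94
```

```text
time: 5.57
tool_pos: [0.4626, -0.0013, 0.0536]
tool_rot: [-0.0, 0.998, -0.061, -0.001]
contact_force: [-0.1, -0.5, -3.8]
gripper_width: 0.349
t 5.57 p [ 0.4626 -0.0013  0.0536] phi -7.03 g 0.349 q6 [-0.16  1.53] F [-0.1 -0.5 -3.8]
[0.462, -0.0013, 0.0497, -6.94] d [-0.0006  0.0001  0.0039] w [-0.    0.08 -0.09]
```

```bash
python3 -m pendant '[{"dx":-0.001,"dy":0,"dz":0.002,"wx":0,"wy":0,"wz":0,"hand":-1},{"dx":-0.001,"dy":0,"dz":0.004,"wx":0,"wy":0,"wz":0,"hand":-1},{"dx":-0.001,"dy":0,"dz":0.005,"wx":0,"wy":0,"wz":0,"hand":-1},{"dx":-0.001,"dy":0,"dz":0.005,"wx":0,"wy":0,"wz":0,"hand":-1}]'; python3 go.py
```

```text
time: 5.9
tool_pos: [0.4625, -0.001, 0.0497]
tool_rot: [-0.0, 0.998, -0.061, 0.0]
contact_force: [-0.8, 1.1, -1.7]
gripper_width: 0.353
t 5.9 p [ 0.4625 -0.001   0.0497] phi -7.04 g 0.353 q6 [-0.16  1.53] F [-0.8  1.1 -1.7]
```

Contact came exactly at the predicted height. I'll press 1 mm more, open a little and rise.

```bash
python3 -m pendant '[{"dx":0,"dy":0,"dz":0.001,"wx":0,"wy":0,"wz":0,"hand":-1},{"dx":0,"dy":0,"dz":0.001,"wx":0,"wy":0,"wz":0,"hand":-0.2},{"dx":0,"dy":0,"dz":0.001,"wx":0,"wy":0,"wz":0,"hand":-0.1},{"dx":0,"dy":0,"dz":0.001,"wx":0,"wy":0,"wz":0,"hand":0.1},{"dx":0,"dy":0,"dz":0.001,"wx":0,"wy":0,"wz":0,"hand":0.1},{"dx":0,"dy":0,"dz":0.001,"wx":0,"wy":0,"wz":0,"hand":0.1},{"dx":0,"dy":0,"dz":-0.01,"wx":0,"wy":0,"wz":0,"hand":0.1},{"dx":0,"dy":0,"dz":-0.03,"wx":0,"wy":0,"wz":0,"hand":0.1},{"dx":0,"dy":0,"dz":-0.06,"wx":0,"wy":0,"wz":0,"hand":0.1},{"dx":0,"dy":0,"dz":-0.1,"wx":0,"wy":0,"wz":0,"hand":0.3},{"dx":0,"dy":0,"dz":-0.1,"wx":0,"wy":0,"wz":0,"hand":0.3}]'; python3 go.py .5753,.2948,.12,62.4
python3 - <<'E'
from h import *
p,d=cams.grab_frame('side');q,e=cams.grab_frame('top')
cv2.imwrite('pics/s3.png',cv2.resize(p[120:220,290:390,::-1],(500,500)))
E
```

```text
time: 6.82
tool_pos: [0.4671, -0.002, 0.1587]
tool_rot: [0.001, 0.998, -0.061, 0.007]
contact_force: [1.3, -0.6, 1.6]
gripper_width: 0.65
t 6.82 p [ 0.4671 -0.002   0.1587] phi -7.03 g 0.65 q6 [-0.16  1.53] F [ 1.3 -0.6  1.6]
[0.5753, 0.2948, 0.12, 62.4] d [ 0.0705 -0.3078  0.0396] w [  0.55  -0.72 -69.43]
```

View pics/s3.png

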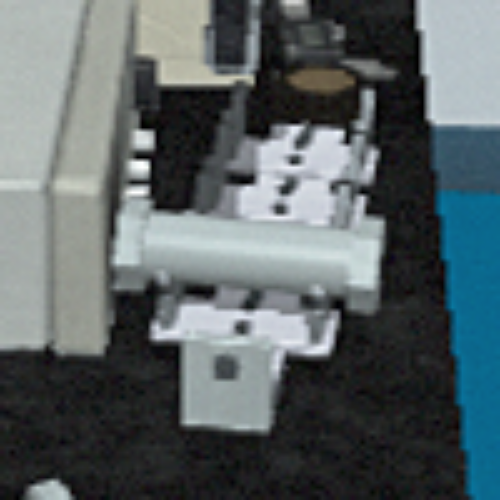

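The 32 lies level in both V's of rest 1, with its heads outside at crop pixels (128,250) and (368,265). Now the 25.

```bash
python3 -m pendant '[{"dx":0.07,"dy":-0.308,"dz":0.02,"wx":0.5,"wy":-0.7,"wz":-69.4,"hand":0.3},{"dx":0.07,"dy":-0.308,"dz":0.02,"wx":0.5,"wy":-0.7,"wz":-69.4,"hand":0.3},{"dx":0.07,"dy":-0.308,"dz":0.02,"wx":0.5,"wy":-0.7,"wz":-69.4,"hand":0.3},{"dx":0.07,"dy":-0.308,"dz":0.02,"wx":0.5,"wy":-0.7,"wz":-69.4,"hand":0.3},{"dx":0.07,"dy":-0.308,"dz":0.02,"wx":0.5,"wy":-0.7,"wz":-69.4,"hand":0.3},{"dx":0.07,"dy":-0.308,"dz":0.02,"wx":0.5,"wy":-0.7,"wz":-69.4,"hand":0.3},{"dx":0.07,"dy":-0.308,"dz":0.04,"wx":0.5,"wy":-0.7,"wz":-69.4,"hand":0.3},{"dx":0.07,"dy":-0.308,"dz":0.04,"wx":0.5,"wy":-0.7,"wz":-69.4,"hand":0.3},{"dx":0.07,"dy":-0.308,"dz":0.06,"wx":0.5,"wy":-0.7,"wz":-69.4,"hand":0.3},{"dx":0.07,"dy":-0.308,"dz":0.09,"wx":0.5,"wy":-0.7,"wz":-69.4,"hand":0.3},{"dx":0.07,"dy":-0.308,"dz":0.09,"wx":0.5,"wy":-0.7,"wz":-69.4,"hand":0.3},{"dx":0.07,"dy":-0.308,"dz":0.09,"wx":0.5,"wy":-0.7,"wz":-69.4,"hand":0.3},{"dx":0.07,"dy":-0.308,"dz":0.09,"wx":0.5,"wy":-0.7,"wz":-69.4,"hand":0.3}]'; python3 go.py .5753,.2948,.006,62.4
```

```text
time: 8.0
tool_pos: [0.5693, 0.2956, 0.0596]
tool_rot: [-0.004, 0.856, 0.517, -0.006]
contact_force: [-0.9, 0.2, 0.3]
gripper_width: 0.647
t 8.0 p [0.5693 0.2956 0.0596] phi 62.24 g 0.647 q6 [0.36 0.84] F [-0.9  0.2  0.3]
[0.5753, 0.2948, 0.006, 62.4] d [0.0024 0.0064 0.0535] w [-0.78  0.3  -0.16]
```

```bash
python3 -m pendant '[{"dx":0.003,"dy":0.006,"dz":0.0,"wx":-0.8,"wy":0.3,"wz":-0.2,"hand":0.3},{"dx":0.003,"dy":0.006,"dz":0.02,"wx":-0.8,"wy":0.3,"wz":-0.2,"hand":0.3},{"dx":0.003,"dy":0.006,"dz":0.042,"wx":-0.8,"wy":0.3,"wz":-0.2,"hand":0.3},{"dx":0.003,"dy":0.006,"dz":0.052,"wx":-0.8,"wy":0.3,"wz":-0.2,"hand":0.3},{"dx":0.003,"dy":0.006,"dz":0.052,"wx":-0.8,"wy":0.3,"wz":-0.2,"hand":0.3}]'; python3 go.py .5753,.2948,.006,62.4
```

```text
time: 8.42
tool_pos: [0.5742, 0.295, 0.0056]
tool_rot: [-0.0, 0.855, 0.519, -0.001]
contact_force: [-0.7, -1.1, -0.9]
gripper_width: 0.647
t 8.42 p [0.5742 0.295  0.0056] phi 62.51 g 0.647 q6 [0.36 0.84] F [-0.7 -1.1 -0.9]
[0.5753, 0.2948, 0.006, 62.4] d [ 0.0003  0.0011 -0.0004] w [-0.07  0.11  0.11]
```

Good. Close on it, then lift.

```bash
python3 -m pendant '[{"dx":0,"dy":0.001,"dz":0,"wx":0,"wy":0,"wz":0,"hand":-1},{"dx":0,"dy":0.001,"dz":0,"wx":0,"wy":0,"wz":0,"hand":-1},{"dx":0,"dy":0.001,"dz":0,"wx":0,"wy":0,"wz":0,"hand":-1},{"dx":0,"dy":0.001,"dz":0,"wx":0,"wy":0,"wz":0,"hand":-1},{"dx":0,"dy":0.001,"dz":0,"wx":0,"wy":0,"wz":0,"hand":-1},{"dx":0,"dy":0.001,"dz":0,"wx":0,"wy":0,"wz":0,"hand":-1},{"dx":0,"dy":0.001,"dz":0,"wx":0,"wy":0,"wz":0,"hand":-1}]'; python3 go.py; python3 -m pendant '[{"dx":0,"dy":0,"dz":-0.03,"wx":0,"wy":0,"wz":0,"hand":-1},{"dx":0,"dy":0,"dz":-0.07,"wx":0,"wy":0,"wz":0,"hand":-1},{"dx":0,"dy":0,"dz":-0.11,"wx":0,"wy":0,"wz":0,"hand":-1},{"dx":0,"dy":0,"dz":-0.15,"wx":0,"wy":0,"wz":0,"hand":-1},{"dx":0,"dy":0,"dz":-0.15,"wx":0,"wy":0,"wz":0,"hand":-1},{"dx":0,"dy":0,"dz":-0.15,"wx":0,"wy":0,"wz":0,"hand":-1}]';python3 go.py .453,-.0636,.16,-6.94
```

```text
time: 9.0
tool_pos: [0.5779, 0.2959, 0.0096]
tool_rot: [0.001, 0.855, 0.519, 0.002]
contact_force: [-0.4, -0.9, 6.8]
gripper_width: 0.265
t 9.0 p [0.5779 0.2959 0.0096] phi 62.56 g 0.265 q6 [0.36 0.84] F [-0.4 -0.9  6.8]
time: 9.5
tool_pos: [0.5781, 0.2962, 0.1614]
tool_rot: [0.001, 0.855, 0.519, 0.004]
contact_force: [0.2, -1.0, -2.7]
gripper_width: 0.261
t 9.5 p [0.5781 0.2962 0.1614] phi 62.57 g 0.261 q6 [0.36 0.84] F [ 0.2 -1.  -2.7]
[0.453, -0.0636, 0.16, -6.94] d [-0.3769  0.0547 -0.0006] w [ 0.07 -0.49 69.51]
```

```bash
python3 -m pendant '[{"dx":-0.377,"dy":0.055,"dz":0,"wx":0,"wy":0,"wz":69.5,"hand":-1},{"dx":-0.377,"dy":0.055,"dz":0,"wx":0,"wy":0,"wz":69.5,"hand":-1},{"dx":-0.377,"dy":0.055,"dz":0,"wx":0,"wy":0,"wz":69.5,"hand":-1},{"dx":-0.377,"dy":0.055,"dz":0,"wx":0,"wy":0,"wz":69.5,"hand":-1},{"dx":-0.377,"dy":0.055,"dz":0,"wx":0,"wy":0,"wz":69.5,"hand":-1},{"dx":-0.377,"dy":0.055,"dz":0,"wx":0,"wy":0,"wz":69.5,"hand":-1},{"dx":-0.377,"dy":0.055,"dz":0,"wx":0,"wy":0,"wz":69.5,"hand":-1},{"dx":-0.377,"dy":0.055,"dz":0,"wx":0,"wy":0,"wz":69.5,"hand":-1},{"dx":-0.377,"dy":0.055,"dz":0,"wx":0,"wy":0,"wz":69.5,"hand":-1},{"dx":-0.377,"dy":0.055,"dz":0,"wx":0,"wy":0,"wz":69.5,"hand":-1},{"dx":-0.377,"dy":0.055,"dz":0,"wx":0,"wy":0,"wz":69.5,"hand":-1},{"dx":-0.377,"dy":0.055,"dz":0,"wx":0,"wy":0,"wz":69.5,"hand":-1},{"dx":-0.377,"dy":0.055,"dz":0,"wx":0,"wy":0,"wz":69.5,"hand":-1},{"dx":-0.377,"dy":0.055,"dz":0,"wx":0,"wy":0,"wz":69.5,"hand":-1}]'; python3 go.py .455,-.0638,.0498,-6.94
```

```text
time: 10.67
tool_pos: [0.4511, -0.0633, 0.1562]
tool_rot: [-0.0, 0.998, -0.059, -0.0]
contact_force: [0.5, -0.3, -2.7]
gripper_width: 0.267
t 10.67 p [ 0.4511 -0.0633  0.1562] phi -6.74 g 0.267 q6 [-0.3   1.38] F [ 0.5 -0.3 -2.7]
[0.455, -0.0638, 0.0498, -6.94] d [0.004  0.0002 0.1064] w [-0.05  0.04  0.2 ]
```

```bash
python3 -m pendant '[{"dx":0.004,"dy":0,"dz":0.03,"wx":0,"wy":0,"wz":0.2,"hand":-1},{"dx":0.004,"dy":0,"dz":0.06,"wx":0,"wy":0,"wz":0.2,"hand":-1},{"dx":0.004,"dy":0,"dz":0.08,"wx":0,"wy":0,"wz":0.2,"hand":-1},{"dx":0.004,"dy":0,"dz":0.09,"wx":0,"wy":0,"wz":0.2,"hand":-1},{"dx":0.004,"dy":0,"dz":0.097,"wx":0,"wy":0,"wz":0.2,"hand":-1},{"dx":0.004,"dy":0,"dz":0.1,"wx":0,"wy":0,"wz":0.2,"hand":-1},{"dx":0.004,"dy":0,"dz":0.1,"wx":0,"wy":0,"wz":0.2,"hand":-1}]'; python3 go.py .455,-.0638,.0498,-6.94
```

```text
time: 11.25
tool_pos: [0.4558, -0.0648, 0.0574]
tool_rot: [-0.0, 0.998, -0.062, 0.001]
contact_force: [0.5, -0.2, -1.6]
gripper_width: 0.264
t 11.25 p [ 0.4558 -0.0648  0.0574] phi -7.08 g 0.264 q6 [-0.3   1.39] F [ 0.5 -0.2 -1.6]
[0.455, -0.0638, 0.0498, -6.94] d [-0.0009 -0.0009  0.0076] w [-0.01 -0.07 -0.14]
```

```bash
python3 -m pendant '[{"dx":-0.001,"dy":-0.001,"dz":0.002,"wx":0,"wy":0,"wz":0,"hand":-1},{"dx":-0.001,"dy":-0.001,"dz":0.003,"wx":0,"wy":0,"wz":0,"hand":-1},{"dx":-0.001,"dy":-0.001,"dz":0.003,"wx":0,"wy":0,"wz":0,"hand":-1}]'; python3 -m pendant '[{"dx":0,"dy":0,"dz":0.0015,"wx":0,"wy":0,"wz":0,"hand":-1},{"dx":0,"dy":0,"dz":0.0025,"wx":0,"wy":0,"wz":0,"hand":-1},{"dx":0,"dy":0,"dz":0.0025,"wx":0,"wy":0,"wz":0,"hand":-1}]';python3 go.py .455,-.0638,.0498,-6.94
```

```text
time: 11.5
tool_pos: [0.4551, -0.0641, 0.0549]
tool_rot: [0.0, 0.998, -0.062, 0.001]
contact_force: [0.2, 0.3, -2.7]
gripper_width: 0.264
time: 11.75
tool_pos: [0.4544, -0.064, 0.0516]
tool_rot: [-0.0, 0.998, -0.062, 0.0]
contact_force: [-0.2, -0.3, -2.6]
gripper_width: 0.266
t 11.75 p [ 0.4544 -0.064   0.0516] phi -7.14 g 0.266 q6 [-0.3   1.39] F [-0.2 -0.3 -2.6]
[0.455, -0.0638, 0.0498, -6.94] d [ 0.0006 -0.0002  0.0018] w [-0.01 -0.04 -0.2 ]
```

```bash
python3 -m pendant '[{"dx":0,"dy":0,"dz":0.001,"wx":0,"wy":0,"wz":0,"hand":-1},{"dx":0,"dy":0,"dz":0.002,"wx":0,"wy":0,"wz":0,"hand":-1},{"dx":0,"dy":0,"dz":0.002,"wx":0,"wy":0,"wz":0,"hand":-1}]'; python3 -m pendant '[{"dx":0,"dy":0,"dz":0.001,"wx":0,"wy":0,"wz":0,"hand":-1},{"dx":0,"dy":0,"dz":0.002,"wx":0,"wy":0,"wz":0,"hand":-1},{"dx":0,"dy":0,"dz":0.002,"wx":0,"wy":0,"wz":0,"hand":-1}]'
```

```text
time: 12.0
tool_pos: [0.4549, -0.0647, 0.0504]
tool_rot: [0.001, 0.998, -0.062, 0.001]
contact_force: [-1.9, -2.4, 3.1]
gripper_width: 0.267
time: 12.25
tool_pos: [0.4554, -0.0653, 0.0496]
tool_rot: [0.001, 0.998, -0.062, 0.001]
contact_force: [-4.8, -4.9, 11.2]
gripper_width: 0.264
```

It is seated at the predicted height with 11 N upward. I'll release gently.

```bash
python3 -m pendant '[{"dx":0,"dy":0,"dz":-0.001,"wx":0,"wy":0,"wz":0,"hand":-1},{"dx":0,"dy":0,"dz":-0.001,"wx":0,"wy":0,"wz":0,"hand":-0.4},{"dx":0,"dy":0,"dz":-0.001,"wx":0,"wy":0,"wz":0,"hand":-0.3},{"dx":0,"dy":0,"dz":-0.001,"wx":0,"wy":0,"wz":0,"hand":-0.1},{"dx":0,"dy":0,"dz":-0.001,"wx":0,"wy":0,"wz":0,"hand":-0.1},{"dx":0,"dy":0,"dz":-0.001,"wx":0,"wy":0,"wz":0,"hand":-0.1},{"dx":0,"dy":0,"dz":-0.01,"wx":0,"wy":0,"wz":0,"hand":-0.1},{"dx":0,"dy":0,"dz":-0.03,"wx":0,"wy":0,"wz":0,"hand":-0.1},{"dx":0,"dy":0,"dz":-0.06,"wx":0,"wy":0,"wz":0,"hand":-0.1},{"dx":0,"dy":0,"dz":-0.1,"wx":0,"wy":0,"wz":0,"hand":0.1},{"dx":0,"dy":0,"dz":-0.1,"wx":0,"wy":0,"wz":0,"hand":0.1},{"dx":0,"dy":0,"dz":-0.1,"wx":0,"wy":0,"wz":0,"hand":0.1}]'; python3 go.py .438,.3555,.06,69.5
python3 - <<'E'
from h import *
p,d=cams.grab_frame('side');q,e=cams.grab_frame('top')
cv2.imwrite('pics/s4.png',cv2.resize(p[120:220,290:390,::-1],(500,500)))
E
```

```text
time: 13.25
tool_pos: [0.4566, -0.0645, 0.1516]
tool_rot: [0.001, 0.998, -0.062, 0.004]
contact_force: [-1.0, 0.4, 0.3]
gripper_width: 0.552
t 13.25 p [ 0.4566 -0.0645  0.1516] phi -7.13 g 0.552 q6 [-0.3   1.39] F [-1.   0.4  0.3]
[0.438, 0.3555, 0.06, 69.5] d [-0.0713 -0.4145  0.0907] w [  0.36  -0.36 -76.62]
```

View pics/s4.png

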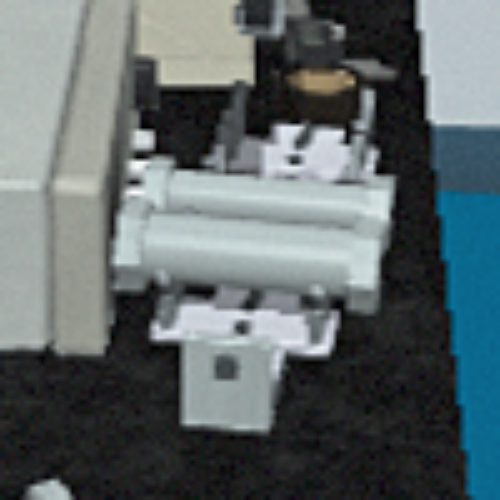

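The 25 lies in rest 2, level and behind the 32. Its heads are at crop pixels (158,185) and (378,200). Now the 16.

```bash
python3 -m pendant '[{"dx":-0.071,"dy":-0.414,"dz":0,"wx":0,"wy":0,"wz":-76.6,"hand":0.1},{"dx":-0.071,"dy":-0.414,"dz":0,"wx":0,"wy":0,"wz":-76.6,"hand":0.1},{"dx":-0.071,"dy":-0.414,"dz":0,"wx":0,"wy":0,"wz":-76.6,"hand":0.1},{"dx":-0.071,"dy":-0.414,"dz":0,"wx":0,"wy":0,"wz":-76.6,"hand":0.1},{"dx":-0.071,"dy":-0.414,"dz":0,"wx":0,"wy":0,"wz":-76.6,"hand":0.1},{"dx":-0.071,"dy":-0.414,"dz":0,"wx":0,"wy":0,"wz":-76.6,"hand":0.1},{"dx":-0.071,"dy":-0.414,"dz":0,"wx":0,"wy":0,"wz":-76.6,"hand":0.1},{"dx":-0.071,"dy":-0.414,"dz":0.03,"wx":0,"wy":0,"wz":-76.6,"hand":0.1},{"dx":-0.071,"dy":-0.414,"dz":0.06,"wx":0,"wy":0,"wz":-76.6,"hand":0.1},{"dx":-0.071,"dy":-0.414,"dz":0.09,"wx":0,"wy":0,"wz":-76.6,"hand":0.1},{"dx":-0.071,"dy":-0.414,"dz":0.09,"wx":0,"wy":0,"wz":-76.6,"hand":0.1},{"dx":-0.071,"dy":-0.414,"dz":0.09,"wx":0,"wy":0,"wz":-76.6,"hand":0.1},{"dx":-0.071,"dy":-0.414,"dz":0.09,"wx":0,"wy":0,"wz":-76.6,"hand":0.1},{"dx":-0.071,"dy":-0.414,"dz":0.09,"wx":0,"wy":0,"wz":-76.6,"hand":0.1},{"dx":-0.071,"dy":-0.414,"dz":0.09,"wx":0,"wy":0,"wz":-76.6,"hand":0.1}]'; python3 go.py .438,.3555,.004,69.5
```

```text
time: 14.6
tool_pos: [0.4363, 0.3553, 0.0589]
tool_rot: [0.0, 0.822, 0.569, 0.001]
contact_force: [1.1, -0.5, -0.3]
gripper_width: 0.55
t 14.6 p [0.4363 0.3553 0.0589] phi 69.37 g 0.55 q6 [0.55 0.91] F [ 1.1 -0.5 -0.3]
[0.438, 0.3555, 0.004, 69.5] d [0.0007 0.0014 0.0549] w [ 0.12 -0.1  -0.13]
```

```bash
python3 -m pendant '[{"dx":0.001,"dy":0.001,"dz":0.03,"wx":0,"wy":0,"wz":0,"hand":0.1},{"dx":0.001,"dy":0.001,"dz":0.047,"wx":0,"wy":0,"wz":0,"hand":0.1},{"dx":0.001,"dy":0.001,"dz":0.054,"wx":0,"wy":0,"wz":0,"hand":0.1},{"dx":0.001,"dy":0.001,"dz":0.054,"wx":0,"wy":0,"wz":0,"hand":0.1},{"dx":0.001,"dy":0.001,"dz":0.054,"wx":0,"wy":0,"wz":0,"hand":-0.4},{"dx":0.001,"dy":0.001,"dz":0.054,"wx":0,"wy":0,"wz":0,"hand":-0.4}]'; python3 -m pendant '[{"dx":0,"dy":0,"dz":0,"wx":0,"wy":0,"wz":0,"hand":-1},{"dx":0,"dy":0,"dz":0,"wx":0,"wy":0,"wz":0,"hand":-1},{"dx":0,"dy":0,"dz":0,"wx":0,"wy":0,"wz":0,"hand":-1},{"dx":0,"dy":0,"dz":0,"wx":0,"wy":0,"wz":0,"hand":-1},{"dx":0,"dy":0,"dz":0,"wx":0,"wy":0,"wz":0,"hand":-1},{"dx":0,"dy":0,"dz":0,"wx":0,"wy":0,"wz":0,"hand":-1}]'; python3 go.py .438,.3555,.15,69.5
```

```text
time: 15.1
tool_pos: [0.4382, 0.3567, 0.0057]
tool_rot: [0.0, 0.822, 0.569, 0.002]
contact_force: [-0.2, -0.2, 0.7]
gripper_width: 0.302
time: 15.6
tool_pos: [0.4382, 0.357, 0.0058]
tool_rot: [0.001, 0.822, 0.57, 0.002]
contact_force: [-0.4, -1.9, 6.5]
gripper_width: 0.158
t 15.6 p [0.4382 0.357  0.0058] phi 69.47 g 0.158 q6 [0.55 0.91] F [-0.4 -1.9  6.5]
[0.438, 0.3555, 0.15, 69.5] d [-0.0011  0.0008 -0.1442] w [ 0.17 -0.14 -0.03]
```

```bash
python3 -m pendant '[{"dx":0,"dy":0,"dz":-0.03,"wx":0,"wy":0,"wz":0,"hand":-1},{"dx":0,"dy":0,"dz":-0.07,"wx":0,"wy":0,"wz":0,"hand":-1},{"dx":0,"dy":0,"dz":-0.11,"wx":0,"wy":0,"wz":0,"hand":-1},{"dx":0,"dy":0,"dz":-0.145,"wx":0,"wy":0,"wz":0,"hand":-1},{"dx":0,"dy":0,"dz":-0.145,"wx":0,"wy":0,"wz":0,"hand":-1},{"dx":0,"dy":0,"dz":-0.145,"wx":0,"wy":0,"wz":0,"hand":-1}]';python3 go.py .4475,-.1263,.15,-6.94
```

```text
time: 16.1
tool_pos: [0.4381, 0.3574, 0.1521]
tool_rot: [0.0, 0.822, 0.57, 0.004]
contact_force: [0.6, -0.0, -1.5]
gripper_width: 0.156
t 16.1 p [0.4381 0.3574 0.1521] phi 69.48 g 0.156 q6 [0.55 0.91] F [ 0.6 -0.  -1.5]
[0.4475, -0.1263, 0.15, -6.94] d [-4.497e-01  1.783e-01  4.000e-04] w [ 1.000e-02 -4.500e-01  7.642e+01]
```

```bash
python3 -m pendant '[{"dx":-0.45,"dy":0.178,"dz":0,"wx":0,"wy":0,"wz":76.4,"hand":-1},{"dx":-0.45,"dy":0.178,"dz":0,"wx":0,"wy":0,"wz":76.4,"hand":-1},{"dx":-0.45,"dy":0.178,"dz":0,"wx":0,"wy":0,"wz":76.4,"hand":-1},{"dx":-0.45,"dy":0.178,"dz":0,"wx":0,"wy":0,"wz":76.4,"hand":-1},{"dx":-0.45,"dy":0.178,"dz":0,"wx":0,"wy":0,"wz":76.4,"hand":-1},{"dx":-0.45,"dy":0.178,"dz":0,"wx":0,"wy":0,"wz":76.4,"hand":-1},{"dx":-0.45,"dy":0.178,"dz":0,"wx":0,"wy":0,"wz":76.4,"hand":-1},{"dx":-0.45,"dy":0.178,"dz":0,"wx":0,"wy":0,"wz":76.4,"hand":-1},{"dx":-0.45,"dy":0.178,"dz":0,"wx":0,"wy":0,"wz":76.4,"hand":-1},{"dx":-0.45,"dy":0.178,"dz":0,"wx":0,"wy":0,"wz":76.4,"hand":-1},{"dx":-0.45,"dy":0.178,"dz":0,"wx":0,"wy":0,"wz":76.4,"hand":-1},{"dx":-0.45,"dy":0.178,"dz":0,"wx":0,"wy":0,"wz":76.4,"hand":-1},{"dx":-0.45,"dy":0.178,"dz":0,"wx":0,"wy":0,"wz":76.4,"hand":-1},{"dx":-0.45,"dy":0.178,"dz":0,"wx":0,"wy":0,"wz":76.4,"hand":-1},{"dx":-0.45,"dy":0.178,"dz":0,"wx":0,"wy":0,"wz":76.4,"hand":-1},{"dx":-0.45,"dy":0.178,"dz":0,"wx":0,"wy":0,"wz":76.4,"hand":-1},{"dx":-0.45,"dy":0.178,"dz":0,"wx":0,"wy":0,"wz":76.4,"hand":-1}]'; python3 go.py .4475,-.1263,.0441,-6.94
```

```text
time: 17.52
tool_pos: [0.4452, -0.1262, 0.1478]
tool_rot: [-0.0, 0.998, -0.059, -0.0]
contact_force: [0.3, 0.3, -1.6]
gripper_width: 0.155
t 17.52 p [ 0.4452 -0.1262  0.1478] phi -6.81 g 0.155 q6 [-0.44  1.25] F [ 0.3  0.3 -1.6]
[0.4475, -0.1263, 0.0441, -6.94] d [ 2.300e-03 -1.000e-04  1.037e-01] w [-0.04  0.02  0.13]
```

```bash
python3 -m pendant '[{"dx":0.002,"dy":0,"dz":0.03,"wx":0,"wy":0,"wz":0.1,"hand":-1},{"dx":0.002,"dy":0,"dz":0.06,"wx":0,"wy":0,"wz":0.1,"hand":-1},{"dx":0.002,"dy":0,"dz":0.08,"wx":0,"wy":0,"wz":0.1,"hand":-1},{"dx":0.002,"dy":0,"dz":0.09,"wx":0,"wy":0,"wz":0.1,"hand":-1},{"dx":0.002,"dy":0,"dz":0.096,"wx":0,"wy":0,"wz":0.1,"hand":-1},{"dx":0.002,"dy":0,"dz":0.098,"wx":0,"wy":0,"wz":0.1,"hand":-1},{"dx":0.002,"dy":0,"dz":0.098,"wx":0,"wy":0,"wz":0.1,"hand":-1}]'; python3 -m pendant '[{"dx":0,"dy":0,"dz":0.001,"wx":0,"wy":0,"wz":0,"hand":-1},{"dx":0,"dy":0,"dz":0.003,"wx":0,"wy":0,"wz":0,"hand":-1},{"dx":0,"dy":0,"dz":0.003,"wx":0,"wy":0,"wz":0,"hand":-1}]';python3 go.py .4475,-.1263,.0441,-6.94
```

```text
time: 18.1
tool_pos: [0.4482, -0.1277, 0.0513]
tool_rot: [0.0, 0.998, -0.061, 0.001]
contact_force: [-0.3, 0.0, -1.2]
gripper_width: 0.155
time: 18.35
tool_pos: [0.4481, -0.1281, 0.0484]
tool_rot: [0.0, 0.998, -0.061, 0.001]
contact_force: [-1.1, -0.4, -1.4]
gripper_width: 0.157
t 18.35 p [ 0.4481 -0.1281  0.0484] phi -7.03 g 0.157 q6 [-0.44  1.25] F [-1.1 -0.4 -1.4]
[0.4475, -0.1263, 0.0441, -6.94] d [-0.0009 -0.0017  0.0043] w [ 0.02 -0.13 -0.09]
```

```bash
python3 -m pendant '[{"dx":-0.001,"dy":-0.0015,"dz":0.001,"wx":0,"wy":0,"wz":0,"hand":-1},{"dx":-0.001,"dy":-0.0015,"dz":0.003,"wx":0,"wy":0,"wz":0,"hand":-1},{"dx":-0.001,"dy":-0.0015,"dz":0.003,"wx":0,"wy":0,"wz":0,"hand":-1}]'; python3 -m pendant '[{"dx":0,"dy":0,"dz":0.001,"wx":0,"wy":0,"wz":0,"hand":-1},{"dx":0,"dy":0,"dz":0.002,"wx":0,"wy":0,"wz":0,"hand":-1},{"dx":0,"dy":0,"dz":0.002,"wx":0,"wy":0,"wz":0,"hand":-1}]';python3 go.py .4475,-.1263,.0441,-6.94
```

```text
time: 18.6
tool_pos: [0.4469, -0.1263, 0.0447]
tool_rot: [0.0, 0.998, -0.061, 0.001]
contact_force: [-0.0, -0.7, -1.9]
gripper_width: 0.154
time: 18.85
tool_pos: [0.4472, -0.1269, 0.044]
tool_rot: [0.001, 0.998, -0.061, 0.0]
contact_force: [-2.6, -0.5, 6.3]
gripper_width: 0.157
t 18.85 p [ 0.4472 -0.1269  0.044 ] phi -7.01 g 0.157 q6 [-0.44  1.26] F [-2.6 -0.5  6.3]
[0.4475, -0.1263, 0.0441, -6.94] d [ 0.0002 -0.0006 -0.0001] w [ 0.05 -0.06 -0.07]
```

```bash
python3 -m pendant '[{"dx":0,"dy":0,"dz":-0.001,"wx":0,"wy":0,"wz":0,"hand":-1},{"dx":0,"dy":0,"dz":-0.001,"wx":0,"wy":0,"wz":0,"hand":-0.6},{"dx":0,"dy":0,"dz":-0.001,"wx":0,"wy":0,"wz":0,"hand":-0.5},{"dx":0,"dy":0,"dz":-0.001,"wx":0,"wy":0,"wz":0,"hand":-0.3},{"dx":0,"dy":0,"dz":-0.001,"wx":0,"wy":0,"wz":0,"hand":-0.2},{"dx":0,"dy":0,"dz":-0.001,"wx":0,"wy":0,"wz":0,"hand":-0.2},{"dx":0,"dy":0,"dz":-0.01,"wx":0,"wy":0,"wz":0,"hand":-0.2},{"dx":0,"dy":0,"dz":-0.03,"wx":0,"wy":0,"wz":0,"hand":-0.2},{"dx":0,"dy":0,"dz":-0.06,"wx":0,"wy":0,"wz":0,"hand":-0.2},{"dx":0,"dy":0,"dz":-0.1,"wx":0,"wy":0,"wz":0,"hand":-0.1},{"dx":0,"dy":0,"dz":-0.12,"wx":0,"wy":0,"wz":0,"hand":-0.1},{"dx":0,"dy":0,"dz":-0.12,"wx":0,"wy":0,"wz":0,"hand":-0.1}]'; python3 go.py .5796,.1716,.06,42.9
python3 - <<'E'
from h import *
p,d=cams.grab_frame('side');q,e=cams.grab_frame('top')
cv2.imwrite('pics/s5.png',cv2.resize(p[120:220,290:390,::-1],(500,500)))
E
```

```text
time: 19.85
tool_pos: [0.4501, -0.1277, 0.1699]
tool_rot: [0.002, 0.998, -0.061, 0.006]
contact_force: [1.3, 0.1, -0.0]
gripper_width: 0.451
t 19.85 p [ 0.4501 -0.1277  0.1699] phi -7.02 g 0.451 q6 [-0.44  1.26] F [ 1.3  0.1 -0. ]
[0.5796, 0.1716, 0.06, 42.9] d [ 0.0906 -0.3133  0.1099] w [  0.49  -0.57 -49.92]
```

View pics/s5.png

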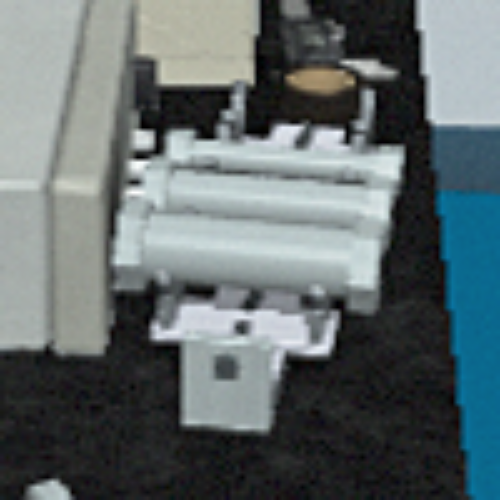

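The 16 lies in rest 3, its heads at crop pixels (182,150) and (393,160). Now the 10, staying high over the instrument.

```bash
python3 -m pendant '[{"dx":0.09,"dy":-0.313,"dz":0,"wx":0,"wy":0,"wz":-49.9,"hand":-0.1},{"dx":0.09,"dy":-0.313,"dz":0,"wx":0,"wy":0,"wz":-49.9,"hand":-0.1},{"dx":0.09,"dy":-0.313,"dz":0,"wx":0,"wy":0,"wz":-49.9,"hand":-0.1},{"dx":0.09,"dy":-0.313,"dz":0,"wx":0,"wy":0,"wz":-49.9,"hand":-0.1},{"dx":0.09,"dy":-0.313,"dz":0,"wx":0,"wy":0,"wz":-49.9,"hand":-0.1},{"dx":0.09,"dy":-0.313,"dz":0,"wx":0,"wy":0,"wz":-49.9,"hand":-0.1},{"dx":0.09,"dy":-0.313,"dz":0,"wx":0,"wy":0,"wz":-49.9,"hand":-0.1},{"dx":0.09,"dy":-0.313,"dz":0,"wx":0,"wy":0,"wz":-49.9,"hand":-0.1},{"dx":0.09,"dy":-0.313,"dz":0,"wx":0,"wy":0,"wz":-49.9,"hand":-0.1},{"dx":0.09,"dy":-0.313,"dz":0.03,"wx":0,"wy":0,"wz":-49.9,"hand":-0.1},{"dx":0.09,"dy":-0.313,"dz":0.07,"wx":0,"wy":0,"wz":-49.9,"hand":-0.1},{"dx":0.09,"dy":-0.313,"dz":0.11,"wx":0,"wy":0,"wz":-49.9,"hand":-0.1},{"dx":0.09,"dy":-0.313,"dz":0.11,"wx":0,"wy":0,"wz":-49.9,"hand":-0.1},{"dx":0.09,"dy":-0.313,"dz":0.11,"wx":0,"wy":0,"wz":-49.9,"hand":-0.1}]'; python3 go.py .5796,.1716,.003,42.9
```

```text
time: 21.12
tool_pos: [0.5706, 0.1725, 0.0485]
tool_rot: [-0.001, 0.931, 0.365, -0.004]
contact_force: [-0.2, 0.3, 0.8]
gripper_width: 0.448
t 21.12 p [0.5706 0.1725 0.0485] phi 42.85 g 0.448 q6 [0.17 0.99] F [-0.2  0.3  0.8]
[0.5796, 0.1716, 0.003, 42.9] d [0.0063 0.007  0.0455] w [-0.27  0.42 -0.05]
```

```bash
python3 -m pendant '[{"dx":0.006,"dy":0.007,"dz":0,"wx":0,"wy":0,"wz":0,"hand":-0.1},{"dx":0.006,"dy":0.007,"dz":0.02,"wx":0,"wy":0,"wz":0,"hand":-0.1},{"dx":0.006,"dy":0.007,"dz":0.033,"wx":0,"wy":0,"wz":0,"hand":-0.1},{"dx":0.006,"dy":0.007,"dz":0.036,"wx":0,"wy":0,"wz":0,"hand":-0.1},{"dx":0.006,"dy":0.007,"dz":0.036,"wx":0,"wy":0,"wz":0,"hand":-0.1}]'; python3 go.py .5796,.1716,.003,42.9
```

```text
time: 21.53
tool_pos: [0.5835, 0.1722, 0.0168]
tool_rot: [0.0, 0.931, 0.365, 0.0]
contact_force: [0.3, -0.2, -0.8]
gripper_width: 0.448
t 21.53 p [0.5835 0.1722 0.0168] phi 42.85 g 0.448 q6 [0.16 0.99] F [ 0.3 -0.2 -0.8]
[0.5796, 0.1716, 0.003, 42.9] d [-0.0033 -0.0022  0.0138] w [ 0.01 -0.01 -0.05]
```

```bash
python3 -m pendant '[{"dx":-0.003,"dy":-0.002,"dz":0.006,"wx":0,"wy":0,"wz":0,"hand":-0.1},{"dx":-0.003,"dy":-0.002,"dz":0.012,"wx":0,"wy":0,"wz":0,"hand":-0.1},{"dx":-0.003,"dy":-0.002,"dz":0.013,"wx":0,"wy":0,"wz":0,"hand":-0.1},{"dx":-0.003,"dy":-0.002,"dz":0.013,"wx":0,"wy":0,"wz":0,"hand":-0.5},{"dx":-0.003,"dy":-0.002,"dz":0.013,"wx":0,"wy":0,"wz":0,"hand":-0.5}]'; python3 -m pendant '[{"dx":0,"dy":0,"dz":0,"wx":0,"wy":0,"wz":0,"hand":-1},{"dx":0,"dy":0,"dz":0,"wx":0,"wy":0,"wz":0,"hand":-1},{"dx":0,"dy":0,"dz":0,"wx":0,"wy":0,"wz":0,"hand":-1},{"dx":0,"dy":0,"dz":0,"wx":0,"wy":0,"wz":0,"hand":-1},{"dx":0,"dy":0,"dz":0,"wx":0,"wy":0,"wz":0,"hand":-1},{"dx":0,"dy":0,"dz":0,"wx":0,"wy":0,"wz":0,"hand":-1}]'; python3 go.py
```

```text
time: 21.95
tool_pos: [0.58, 0.1719, 0.0038]
tool_rot: [0.0, 0.931, 0.365, 0.0]
contact_force: [-0.2, -0.4, 0.1]
gripper_width: 0.252
time: 22.45
tool_pos: [0.5804, 0.1719, 0.0042]
tool_rot: [0.0, 0.931, 0.365, 0.001]
contact_force: [0.1, -1.4, 3.0]
gripper_width: 0.085
t 22.45 p [0.5804 0.1719 0.0042] phi 42.87 g 0.085 q6 [0.17 0.99] F [ 0.1 -1.4  3. ]
```

```bash
python3 -m pendant '[{"dx":0,"dy":0,"dz":-0.03,"wx":0,"wy":0,"wz":0,"hand":-1},{"dx":0,"dy":0,"dz":-0.07,"wx":0,"wy":0,"wz":0,"hand":-1},{"dx":0,"dy":0,"dz":-0.11,"wx":0,"wy":0,"wz":0,"hand":-1},{"dx":0,"dy":0,"dz":-0.15,"wx":0,"wy":0,"wz":0,"hand":-1},{"dx":0,"dy":0,"dz":-0.165,"wx":0,"wy":0,"wz":0,"hand":-1},{"dx":0,"dy":0,"dz":-0.165,"wx":0,"wy":0,"wz":0,"hand":-1},{"dx":0,"dy":0,"dz":-0.165,"wx":0,"wy":0,"wz":0,"hand":-1}]';python3 go.py .4394,-.1887,.17,-6.94
python3 - <<'E'
from h import *
for n in('top','side'):
    D=np.load(n+'0.npz');W=cloud(n,D['d']);ok=D['d']>0
    m=ok&(W[...,2]>.08)&(W[...,2]<.4)&(W[...,1]<-.19)&(W[...,1]>-.5)&(W[...,0]>.3)&(W[...,0]<.7)
    q=W[m]
    for x in np.arange(.36,.66,.04):
        k=q[(q[:,0]>x)&(q[:,0]<x+.04)]
        if len(k)>5: print(n,x.round(2),'y max',np.percentile(k[:,1],99).round(3),'z',k[:,2].min().round(3),k[:,2].max().round(3),len(k))
E
```

```text
time: 23.03
tool_pos: [0.5801, 0.1719, 0.1692]
tool_rot: [0.0, 0.931, 0.365, 0.001]
contact_force: [0.4, -0.7, -1.1]
gripper_width: 0.084
t 23.03 p [0.5801 0.1719 0.1692] phi 42.87 g 0.084 q6 [0.17 0.99] F [ 0.4 -0.7 -1.1]
[0.4394, -0.1887, 0.17, -6.94] d [-0.3484  0.1686 -0.0012] w [ 2.000e-02 -1.300e-01  4.981e+01]
top 0.44 y max -0.32 z 0.08 0.336 1665
top 0.48 y max -0.318 z 0.08 0.338 3390
top 0.52 y max -0.195 z 0.08 0.338 3728
top 0.56 y max -0.194 z 0.081 0.337 3804
top 0.6 y max -0.194 z 0.08 0.337 3849
top 0.64 y max -0.195 z 0.081 0.338 3885
side 0.44 y max -0.318 z 0.08 0.335 565
side 0.48 y max -0.315 z 0.08 0.335 1473
side 0.52 y max -0.198 z 0.08 0.335 1525
side 0.56 y max -0.198 z 0.08 0.335 1561
side 0.6 y max -0.198 z 0.08 0.335 1544
side 0.64 y max -0.197 z 0.08 0.335 1544
```

The beige box starts at y = -0.32, 7 cm clear. Carry the 10 across.

```bash
python3 -m pendant '[{"dx":-0.348,"dy":0.169,"dz":0,"wx":0,"wy":0,"wz":49.8,"hand":-1},{"dx":-0.348,"dy":0.169,"dz":0,"wx":0,"wy":0,"wz":49.8,"hand":-1},{"dx":-0.348,"dy":0.169,"dz":0,"wx":0,"wy":0,"wz":49.8,"hand":-1},{"dx":-0.348,"dy":0.169,"dz":0,"wx":0,"wy":0,"wz":49.8,"hand":-1},{"dx":-0.348,"dy":0.169,"dz":0,"wx":0,"wy":0,"wz":49.8,"hand":-1},{"dx":-0.348,"dy":0.169,"dz":0,"wx":0,"wy":0,"wz":49.8,"hand":-1},{"dx":-0.348,"dy":0.169,"dz":0,"wx":0,"wy":0,"wz":49.8,"hand":-1},{"dx":-0.348,"dy":0.169,"dz":0,"wx":0,"wy":0,"wz":49.8,"hand":-1},{"dx":-0.348,"dy":0.169,"dz":0,"wx":0,"wy":0,"wz":49.8,"hand":-1},{"dx":-0.348,"dy":0.169,"dz":0,"wx":0,"wy":0,"wz":49.8,"hand":-1},{"dx":-0.348,"dy":0.169,"dz":0,"wx":0,"wy":0,"wz":49.8,"hand":-1},{"dx":-0.348,"dy":0.169,"dz":0,"wx":0,"wy":0,"wz":49.8,"hand":-1},{"dx":-0.348,"dy":0.169,"dz":0,"wx":0,"wy":0,"wz":49.8,"hand":-1},{"dx":-0.348,"dy":0.169,"dz":0,"wx":0,"wy":0,"wz":49.8,"hand":-1}]'; python3 go.py .4394,-.1887,.0413,-6.94
```

```text
time: 24.2
tool_pos: [0.4398, -0.1873, 0.1675]
tool_rot: [-0.001, 0.998, -0.059, -0.0]
contact_force: [0.0, 1.2, -1.3]
gripper_width: 0.081
t 24.2 p [ 0.4398 -0.1873  0.1675] phi -6.82 g 0.081 q6 [-0.56  1.13] F [ 0.   1.2 -1.3]
[0.4394, -0.1887, 0.0413, -6.94] d [-0.0002  0.0016  0.1262] w [-0.08  0.04  0.12]
```

```bash
python3 -m pendant '[{"dx":0,"dy":0.001,"dz":0.03,"wx":0,"wy":0,"wz":0.1,"hand":-1},{"dx":0,"dy":0.001,"dz":0.065,"wx":0,"wy":0,"wz":0.1,"hand":-1},{"dx":0,"dy":0.001,"dz":0.09,"wx":0,"wy":0,"wz":0.1,"hand":-1},{"dx":0,"dy":0.001,"dz":0.106,"wx":0,"wy":0,"wz":0.1,"hand":-1},{"dx":0,"dy":0.001,"dz":0.115,"wx":0,"wy":0,"wz":0.1,"hand":-1},{"dx":0,"dy":0.001,"dz":0.118,"wx":0,"wy":0,"wz":0.1,"hand":-1},{"dx":0,"dy":0.001,"dz":0.118,"wx":0,"wy":0,"wz":0.1,"hand":-1}]';python3 go.py .4394,-.1887,.0413,-6.94
```

```text
time: 24.78
tool_pos: [0.4399, -0.189, 0.0503]
tool_rot: [-0.0, 0.998, -0.061, 0.0]
contact_force: [-0.4, -0.1, -0.8]
gripper_width: 0.079
t 24.78 p [ 0.4399 -0.189   0.0503] phi -6.95 g 0.079 q6 [-0.56  1.13] F [-0.4 -0.1 -0.8]
[0.4394, -0.1887, 0.0413, -6.94] d [-0.0006 -0.0002  0.009 ] w [-0.04 -0.01 -0.01]
```

```bash
python3 -m pendant '[{"dx":0,"dy":0,"dz":0.003,"wx":0,"wy":0,"wz":0,"hand":-1},{"dx":0,"dy":0,"dz":0.006,"wx":0,"wy":0,"wz":0,"hand":-1},{"dx":0,"dy":0,"dz":0.0075,"wx":0,"wy":0,"wz":0,"hand":-1},{"dx":0,"dy":0,"dz":0.0075,"wx":0,"wy":0,"wz":0,"hand":-1}]';python3 -m pendant '[{"dx":0,"dy":0,"dz":0.001,"wx":0,"wy":0,"wz":0,"hand":-1},{"dx":0,"dy":0,"dz":0.002,"wx":0,"wy":0,"wz":0,"hand":-1},{"dx":0,"dy":0,"dz":0.002,"wx":0,"wy":0,"wz":0,"hand":-1}]';python3 go.py .4394,-.1887,.0413,-6.94
```

```text
time: 25.12
tool_pos: [0.4405, -0.19, 0.0439]
tool_rot: [0.0, 0.998, -0.061, 0.001]
contact_force: [2.4, 0.4, 0.1]
gripper_width: 0.082
time: 25.37
tool_pos: [0.4408, -0.1897, 0.0432]
tool_rot: [-0.001, 0.998, -0.061, 0.001]
contact_force: [-2.0, 4.9, 10.6]
gripper_width: 0.085
t 25.37 p [ 0.4408 -0.1897  0.0432] phi -7.05 g 0.085 q6 [-0.56  1.13] F [-2.   4.9 10.6]
[0.4394, -0.1887, 0.0413, -6.94] d [-0.0015 -0.0008  0.0019] w [-0.07 -0.13 -0.11]
```

Contact came 2 mm high with a +y push: the bar is on one flank of the V. I'll shift it 1.5 mm toward +y.

```bash
python3 -m pendant '[{"dx":-0.001,"dy":-0.001,"dz":-0.002,"wx":0,"wy":0,"wz":0,"hand":-1},{"dx":-0.001,"dy":-0.002,"dz":-0.001,"wx":0,"wy":0,"wz":0,"hand":-1},{"dx":-0.001,"dy":-0.002,"dz":0,"wx":0,"wy":0,"wz":0,"hand":-1},{"dx":-0.001,"dy":-0.002,"dz":0,"wx":0,"wy":0,"wz":0,"hand":-1}]';python3 go.py .4394,-.1887,.0413,-6.94
```

```text
time: 25.7
tool_pos: [0.4392, -0.1875, 0.0414]
tool_rot: [-0.0, 0.998, -0.061, 0.001]
contact_force: [-0.4, 2.6, 4.0]
gripper_width: 0.08
t 25.7 p [ 0.4392 -0.1875  0.0414] phi -7.04 g 0.08 q6 [-0.56  1.13] F [-0.4  2.6  4. ]
[0.4394, -0.1887, 0.0413, -6.94] d [0.0003 0.0012 0.0001] w [-0.05 -0.06 -0.1 ]
```

Now it is at the expected height. Release and rise.

```bash
python3 -m pendant '[{"dx":0,"dy":-0.0005,"dz":0,"wx":0,"wy":0,"wz":0,"hand":-1},{"dx":0,"dy":-0.0005,"dz":0,"wx":0,"wy":0,"wz":0,"hand":-0.75},{"dx":0,"dy":-0.0005,"dz":0,"wx":0,"wy":0,"wz":0,"hand":-0.65},{"dx":0,"dy":-0.0005,"dz":0,"wx":0,"wy":0,"wz":0,"hand":-0.5},{"dx":0,"dy":-0.0005,"dz":0,"wx":0,"wy":0,"wz":0,"hand":-0.3},{"dx":0,"dy":-0.0005,"dz":0,"wx":0,"wy":0,"wz":0,"hand":-0.3},{"dx":0,"dy":-0.0005,"dz":-0.01,"wx":0,"wy":0,"wz":0,"hand":-0.3},{"dx":0,"dy":-0.0005,"dz":-0.03,"wx":0,"wy":0,"wz":0,"hand":-0.3},{"dx":0,"dy":-0.0005,"dz":-0.06,"wx":0,"wy":0,"wz":0,"hand":-0.3},{"dx":0,"dy":-0.0005,"dz":-0.1,"wx":0,"wy":0,"wz":0,"hand":-0.3},{"dx":0,"dy":-0.0005,"dz":-0.14,"wx":0,"wy":0,"wz":0,"hand":-0.3},{"dx":0,"dy":-0.0005,"dz":-0.16,"wx":0,"wy":0,"wz":0,"hand":-0.3}]'; python3 go.py .30,-.42,.22,-6.9
```

```text
time: 26.7
tool_pos: [0.4407, -0.1883, 0.2077]
tool_rot: [0.002, 0.998, -0.061, 0.004]
contact_force: [1.1, -1.2, 1.4]
gripper_width: 0.347
t 26.7 p [ 0.4407 -0.1883  0.2077] phi -7.02 g 0.347 q6 [-0.56  1.13] F [ 1.1 -1.2  1.4]
[0.3, -0.42, 0.22, -6.9] d [-0.1112  0.2472 -0.0124] w [ 0.19 -0.48 -0.12]
```

```bash
python3 -m pendant '[{"dx":-0.05,"dy":0.02,"dz":-0.01,"wx":0,"wy":0,"wz":0,"hand":-0.3},{"dx":-0.11,"dy":0.247,"dz":-0.01,"wx":0,"wy":0,"wz":0,"hand":-0.3},{"dx":-0.11,"dy":0.247,"dz":-0.01,"wx":0,"wy":0,"wz":0,"hand":-0.3},{"dx":-0.11,"dy":0.247,"dz":-0.01,"wx":0,"wy":0,"wz":0,"hand":-0.3},{"dx":-0.11,"dy":0.247,"dz":-0.01,"wx":0,"wy":0,"wz":0,"hand":-0.3},{"dx":-0.11,"dy":0.247,"dz":-0.01,"wx":0,"wy":0,"wz":0,"hand":-0.3},{"dx":-0.11,"dy":0.247,"dz":-0.01,"wx":0,"wy":0,"wz":0,"hand":-0.3},{"dx":-0.11,"dy":0.247,"dz":-0.01,"wx":0,"wy":0,"wz":0,"hand":-0.3},{"dx":-0.11,"dy":0.247,"dz":-0.01,"wx":0,"wy":0,"wz":0,"hand":-0.3},{"dx":-0.11,"dy":0.247,"dz":-0.01,"wx":0,"wy":0,"wz":0,"hand":-0.3},{"dx":-0.11,"dy":0.247,"dz":-0.01,"wx":0,"wy":0,"wz":0,"hand":-0.3}]'
python3 - <<'E'
from h import *
p,d=cams.grab_frame('side');q,e=cams.grab_frame('top')
cv2.imwrite('pics/s6.png',np.hstack([cv2.resize(p[120:220,290:390,::-1],(400,400)),cv2.resize(q[190:260,310:470,::-1],(400,175*1)) if 0 else cv2.copyMakeBorder(cv2.resize(q[190:260,310:465,::-1],(400,181)),0,219,0,0,0)]))
W=cloud('top',e);c,s=np.cos(-.1211),np.sin(-.1211)
g=(W[...,:2]-[.45,-.0948])@np.array([[c,-s],[s,c]]);z=W[...,2]
for k,(dm) in enumerate((32,25,16,10)):
    v=(1.5-k)*.063;seat=38+.7071*dm
    bar=(np.abs(g[...,1]-v)<dm/2000+.002)&(np.abs(g[...,0])<.03)&(z>.034)
    al=(np.abs(g[...,1]-v)<dm/2000+.003)&(np.abs(g[...,0])<.08)&(z>.03)&(z<.09)
    u=g[al][:,0]
    print(dm,'top z mm',np.percentile(z[bar],[10,50,90,]).round(4)*1000,'want',round(seat+dm/2,1),'ends',np.percentile(u,[1,99]).round(4),'mid',np.round((np.percentile(u,1)+np.percentile(u,99))/2*1000,1),'v-off',np.round((np.median(g[bar][:,1])-v)*1000,1), [np.round(1000*np.percentile(z[bar&(sg*g[...,0]>.01)],85),1) for sg in(-1,1)])
E
```

```text
time: 27.62
tool_pos: [0.3, -0.4179, 0.2111]
tool_rot: [-0.0, 0.998, -0.061, 0.001]
contact_force: [-0.2, 0.2, -0.5]
gripper_width: 0.348
32 top z mm [67.3 74.  77.7] want 76.6 ends [-0.0606  0.0669] mid 3.1 v-off 1.4 [np.float64(76.7), np.float64(77.2)]
25 top z mm [60.5 66.  69.4] want 68.2 ends [-0.0589  0.0753] mid 8.2 v-off -0.4 [np.float64(68.3), np.float64(68.4)]
16 top z mm [51.8 56.  59. ] want 57.3 ends [-0.0593  0.0738] mid 7.3 v-off 0.6 [np.float64(58.8), np.float64(59.0)]
10 top z mm [45.8 49.1 52.3] want 50.1 ends [-0.0602  0.0786] mid 9.2 v-off 2.6 [np.float64(51.6), np.float64(51.8)]
```

View pics/s6.png

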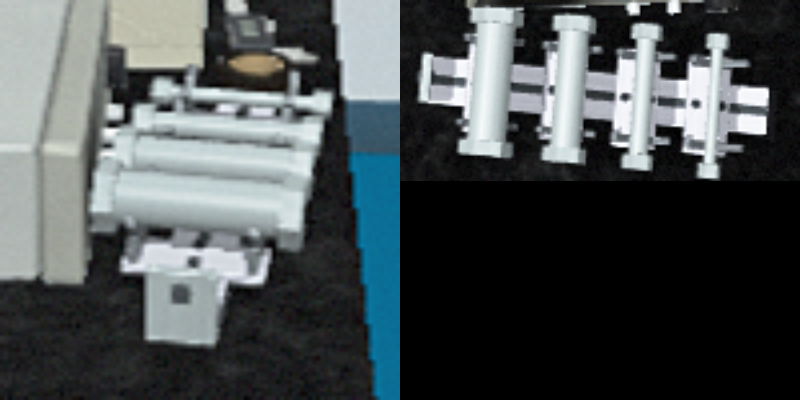

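All four bars lie level in rests 1–4, at top-crop x = 492, 570, 640 and 713, with their heads outside the V's. The near ends are at -59 to -61 mm (ideal -60), so they are centred. The far-end values are contaminated by instrument pixels. Heights are within 2 mm of seated. Handing in.

```bash
python3 -c "
from plant import job;print(job.job_done())"
```

```text
the job is handed in; nothing more can be done
None
```

I laid all four mandrels in the rests and handed the job in at about 28 s of robot time. The end-stop plate is at the left (+y) end of the rail, so the 32, 25, 16 and 10 mm bars went into rests 1, 2, 3 and 4.

- **Setting down:** I lowered each bar until the wrist force showed it touching the V's, then opened the fingers. The 10 mm bar first touched 2 mm high on one side of its V. I shifted it about 1.5 mm sideways and it went down to the expected height before release.
- **Last check, height and fit:** the bar tops measured within about 2 mm of fully seated and level end to end. The heads are outside the V's, and the arm is clear of everything.
- **Last check, along the bar:** going by the near ends, all four are centred to about 1 mm. The midpoints I computed came out 3–9 mm off, because the far-end readings seem to have picked up the instrument behind the rail. I discarded them.
- **Last check, across the bar:** offsets were at most 2.6 mm (the 10 mm bar), against the 8 mm allowed.

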